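# Lay out the wire line on the base plate

### The arm

A 6-joint arm with a two-finger parallel gripper is mounted at the origin on the work surface. World frame = base frame: x ahead of the robot, y to its left, z up, the work surface at z = 0. Lengths are in mm, angles in rad, forces in N, time in s.
With the tool pointing down it reaches from about 350 to 875 mm from the base axis. Payload 4.2 kg.
Tool frame: the origin (TCP) lies at the very end of the fingers, on their centre line; the grasp point (between the pads) lies arm.grip_depth behind it (arm.grip_depth is the distance from the TCP to the grasp point, in mm); x points along the fingers, y is the direction in which the jaws open and shut, and the axes are right-handed (so a half turn about x gives the same grasp; the last joint's range is limited). The gripper opens to 85 mm and grips with 20 to 120 N. Pads are 22 mm wide; open, the fingers measure 114 mm over their backs; the gripper's body (76 mm by 85 mm) begins 54 mm behind the grasp point. The pads swing forward as they close: fully open they stand 13 mm farther back than shut.
Start: joints at [-0.862, 0.385, 0.008, 0, -1.194, -0.259], TCP at [271.753, -562.805, 231.312] pointing down, gripper open.
Joint ranges: [-3.14, 3.14], [-1.21, 2.06], [-1.07, 1.41], [-3.16, 2.05], [-2.99, -0.16], [-3.1, 3.1]. Speed limits (rad/s): [2.79, 2.79, 3.14, 3.14, 3.14, 3.14].

### API

Orientations are given as a unit quaternion [x, y, z, w].
In Python, from bench import arm, get_image, models gives the robot as it stands.
- The arm moves only by the tool arm_command, never from a script. Its argument "rows" is a list of rows, each an object of numbers: "dx", "dy", "dz": the shift along the tool's x, y, z in m; "wx", "wy", "wz": the turn, a rotation vector about the tool's x, y, z in degrees; "gripper": the closure, from -1 (fully open) to 1 (shut). A call has exactly 8 rows; each row is the pose to reach, as a shift and turn from the pose measured when the call began, along the tool's axes at that moment; what a row does not reach only later rows make up. A row lasts 1/10 s, in which the tool goes at most 50 mm and 8.59 degrees, less where a joint would pass 70% of its speed; a pose out of reach is approached as far as the arm can. A call with a gripper value outside its range is refused whole. The fingers move at their own pace and stop on an object; the grip force is fixed at half the most. Time passes only in rows, so rows that repeat a pose let the fingers close, or fill a call up. It gives the time, the measured TCP pose, the force and the opening at its end, in the units of the state.
- arm.read_state(): the state, without advancing time (a new reading comes with each control period).
- get_image(name): name is "scene" or "top" or "wrist"; returns a dict with "img" (480x640x3 uint8, red, green, blue), "K" (3x3 intrinsics, pixels), "k1" (the pictures are not rectified: a ray, as slopes to the right and down, at radius r is drawn at 1 + k1 r^2 times it, then the intrinsics apply), "rvec" (rotation vector, rad) and "tvec" (3), from world to camera coordinates, as OpenCV has them; the wrist camera has in their place "T_tool_cam" (4x4, takes a point from camera to tool coordinates, whose origin is the TCP and whose axes are the tool frame's). Camera axes: x right, y down, z forward; pixel columns grow to the right and rows downward; lengths in mm; the calibration is good to about 2 mm. A picture is of the moment at which its call begins: read the wrist's pose just before it. There is no depth.
- arm.job_done(): hands the job in, once; it reports no verdict.
Trained networks look in the newest picture that a camera, given by its name, has taken for a name from the list of things; names that differ only in an ending like _2 or _b are one class to them, and where a whole thing is asked for, a point or a joint stands for the part that bears it (a point fixed in the world has none). Each returns a list of dicts, best first, with "conf" (0 to 1); they miss things now and then, are a little off and sometimes report something else, mostly with a low value. They report only what shows in the picture. A call takes as long as a camera call. They do not tell look-alikes from the thing itself.
- models.cut_out(camera, query): "mask" (480x640 bool, what is visible of it) and "extent" ([left, top, right, bottom] in pixels, round what is visible of it).
The state is a dict: "clock": time; "joints": joint angles; "joint_vel": joint speeds; "joint_efforts": joint torques, N m; "position": TCP position; "ee_rot": TCP orientation; "contact_force": force on the tool from outside, world axes, zero at the start; "wrist_torque": the same for the moment, N m; "gripper_width": finger opening in mm.
Only numpy, scipy, OpenCV 4.12 (cv2) and the standard library are available. Lean on these libraries where they do the work, as an engineer would, in place of code of your own. Each camera call takes 0.05 s, during which the arm holds its last target.

### The job

Lay out the wire line on the aluminium base plate: stand the grooved guide block in the middle of the plate, halfway between the inlet tower and the wire clamp, with its groove running along the line from one to the other. In the same straight line, lay the large roller flat on the plate halfway between the inlet tower and the guide block, and the small roller flat halfway between the guide block and the wire clamp. Close the guide block's groove with the knobbed cap, set squarely on top of it, and leave the oil bottle, the wrench and the parts bin where they are.

Things in the scene. Friction and masses are not known exactly. Their poses are not given: they have to be found in the camera images.
- base_plate: Bare aluminium plate lying fixed on the grey machine bed, 110 (x) x 420 (y) x 12 mm thick. Origin: centre of its underside; its y axis is the long way and is the wire line, z up. Its top is 12 mm above the bed.
- inlet_tower: Squat black block with a brass bush through it along the wire line and two steel screw heads on top, fixed upright on the plate on the wire line 180 mm from the plate's centre, near one end; which end changes. 50 (plate x) x 40 (along the line) x 61 mm high. Origin: centre of its underside, on the plate's top; axes as the plate's.
- wire_clamp: Low, wide aluminium air clamp with two dark jaws on top and an air fitting at each side, fixed on the plate on the wire line at the other end from the inlet tower, 180 mm from the plate's centre. 90 (plate x) x 40 (along the line) x 50 mm high. Origin: centre of its underside, on the plate's top; axes as the plate's.
- guide_block: Loose dark steel block, 50 (x) x 40 (y) x 38 mm high, about 0.5 kg, with a groove 10 mm wide and 10 mm deep along its y in the middle of its top. Origin: centre of its underside, z up. It starts upright on the bed.
- cap: Loose steel cap plate, 50 (x) x 40 (y) x 8 mm thick, with a round black scalloped hand knob fixed on its middle: neck 16 mm diameter from 8 to 19 mm up, knob 34 mm diameter from 19 to 40 mm above the cap's underside. About 0.18 kg. Its outline matches the guide block's top. Origin: centre of its underside, z up. It starts upright on the bed.
- large_roller: Loose steel bearing roller lying flat, plain disc 56 mm diameter x 22 mm high (23 mm with the bore marking, which is no real hole), about 0.3 kg. Origin: centre of its underside, z is its axis, up.
- small_roller: Loose steel bearing roller lying flat, plain disc 40 mm diameter x 22 mm high (23 mm with the bore marking, which is no real hole), about 0.16 kg. Origin: centre of its underside, z is its axis, up.
- oil_bottle: Bystander: upright white oil bottle with a black cap, 52 mm diameter x 120 mm high, loose on the bed. Origin: centre of its underside.
- wrench: Bystander: steel wrench about 170 long x 38 x 8 mm lying loose on the bed beyond the plate, along its own x. Origin: about its middle, on its underside.
- parts_bin: Bystander: open grey plastic bin, 100 (x) x 140 (y) x 50 mm high, loose on the bed. Origin: centre of its underside.
Not all that is in view belongs to the job. What is shaped like the small_roller but red is not meant. Leave any green look-alike of the large_roller alone.

How it is judged:
By the outcome, as a careful person would: the job done as asked, in the order asked, and still so for the second after the job is handed in, with the robot touching nothing.
It also fails if it takes over 104 s, if anything falls off the work surface, if the arm or the gripper's body presses on something with over 40 N, if the wrist force passes 120 N, or if a joint passes its speed limit or range.

## Working session

There is one attempt and no reset: what is moved stays moved. The work goes in short steps, Python scripts to look and compute and a tool call to move; the robot and the scene stay as the last step left them, time stands still between calls to the robot, and variables do not carry over. Pictures are saved under pics/ and viewed, and the job is handed in when it is done.

Besides the shell and the picture viewer there is one more tool, called after "Request:" as name([rows], argument=value, ...), one row to a line, values as JSON. arm_command: Moves the arm, as the interface text tells. Its arguments: {"type":"object","properties":{"rows":{"type":"array"}},"required":["rows"]}

```bash
ls -la; mkdir -p pics; python3 - <<'E'
from bench import arm,get_image,models
import cv2,pickle
s=arm.read_state(); print(s); print(arm.grip_depth)
d={}
for n in ["scene","top","wrist"]:
    g=get_image(n); d[n]=g; cv2.imwrite(f"pics/{n}0.png",g["img"][:,:,::-1])
    print(n,{k:v for k,v in g.items() if k!="img"})
pickle.dump((s,d),open("d0.pkl","wb"))
E
```

```text
total 12
drwxr-xr-x  3 agent agent 4096 Dec  6 16:24 .
drwxr-xr-x 23 root  root  4096 Dec  6 16:24 ..
drwxr-xr-x  2 agent agent 4096 Dec  6 16:24 pics
{'clock': 0.0, 'joints': array([-8.62408701e-01,  3.85545475e-01,  6.60335020e-03, -4.95890819e-04,
       -1.19396077e+00, -2.58604194e-01]), 'joint_vel': array([-7.48047724e-04, -3.60395430e-04,  3.59554283e-05, -1.02309357e-03,
       -2.04602798e-03, -5.46241301e-04]), 'joint_efforts': array([-6.39956779e-04, -3.92288160e+01,  1.88399255e+01,  4.18644816e+00,
       -4.77727008e-03, -1.66241762e-05]), 'position': array([ 271.49660153, -562.30363611,  230.21991772]), 'ee_rot': array([-0.15688707,  0.68951658,  0.1583574 ,  0.68911267]), 'contact_force': array([-0.54834912,  0.07702956,  1.00341216]), 'wrist_torque': array([ 0.03337173, -0.01865178,  0.02960658]), 'gripper_width': 85.29922921788891}
18.700000000000003
scene {'K': array([[608.67153694,   0.        , 322.3179128 ],
       [  0.        , 608.67153694, 241.16158416],
       [  0.        ,   0.        ,   1.        ]]), 'k1': -0.03992141003440974, 'rvec': array([ 1.230850
[... 255 characters left out ...]
]), 'k1': -0.21873370195001177, 'rvec': array([ 2.16843685, -2.15419192,  0.12008617]), 'tvec': array([ -13.09203398,  563.62243722, 1240.93031657])}
wrist {'K': array([[390.48434047,   0.        , 322.33961183],
       [  0.        , 390.48434047, 239.69441229],
       [  0.        ,   0.        ,   1.        ]]), 'k1': -0.05644428654902247, 'T_tool_cam': array([[ 3.81829662e-04, -2.62548441e-01,  9.64918738e-01,
        -1.41795082e+02],
       [ 9.99999739e-01, -4.91838443e-04, -5.29537834e-04,
         7.28764234e-02],
       [ 6.13613463e-04,  9.64918688e-01,  2.62548184e-01,
        -6.63878359e+01],
       [ 0.00000000e+00,  0.00000000e+00,  0.00000000e+00,
         1.00000000e+00]])}
```

View pics/scene0.png

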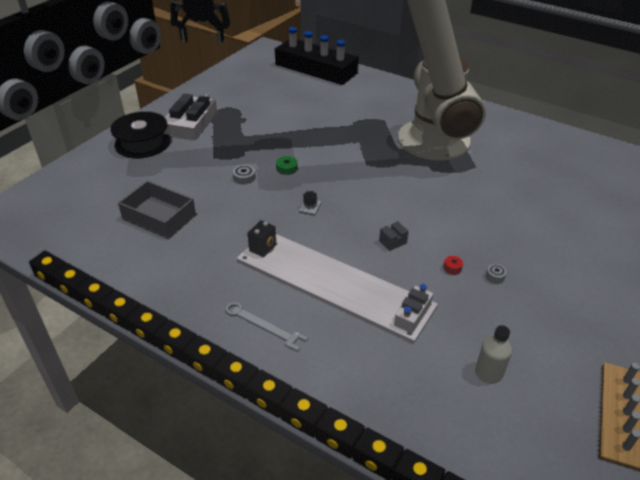

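View pics/top0.png

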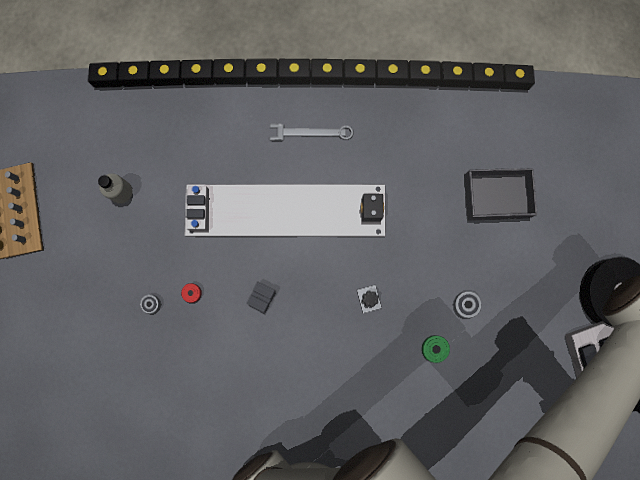

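View pics/wrist0.png

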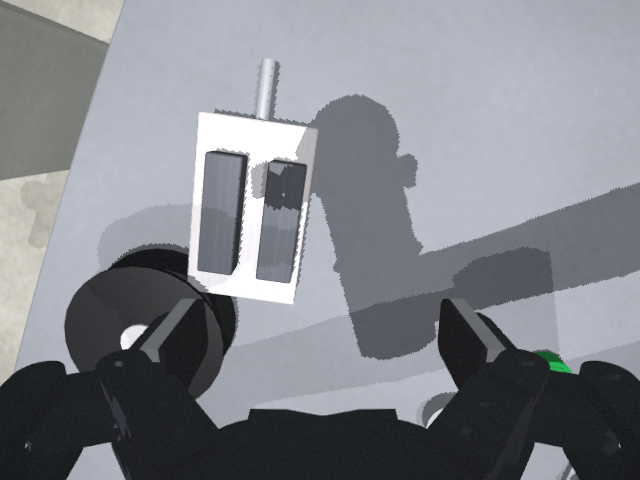

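Candidates, in top-view pixels:
- **Large roller:** steel disc (467,304); the green one (436,349) is the look-alike.
- **Small roller:** steel disc (150,304); the red one (191,293) is the look-alike.
- **Guide block:** dark block (263,297). The dark vise-like part at (590,350) and the tower (372,207) are not it.
- **Cap:** (369,299).

I choose the steel discs, the grooved block and the cap. Next I crop and measure them.

```bash
cat > h.py <<'E'
import numpy as np,cv2
from scipy.spatial.transform import Rotation as R
def ext(g,s=None):
    if "rvec" in g: return cv2.Rodrigues(np.array(g["rvec"]))[0],np.array(g["tvec"]).reshape(3)
    T=np.eye(4);T[:3,:3]=R.from_quat(s["ee_rot"]).as_matrix();T[:3,3]=s["position"]
    M=np.linalg.inv(T@g["T_tool_cam"]); return M[:3,:3],M[:3,3]
def dist(g): return np.array([g["k1"],0,0,0.])
def unproj(g,uv,z,s=None):
    Rm,t=ext(g,s)
    p=cv2.undistortPoints(np.array(uv,float).reshape(-1,1,2),g["K"],dist(g)).reshape(-1,2)
    d=np.c_[p,np.ones(len(p))]@Rm; c=-Rm.T@t
    k=(np.asarray(z)-c[2])/d[:,2]
    return c+d*k[:,None]
def proj(g,P,s=None):
    Rm,t=ext(g,s)
    return cv2.projectPoints(np.array(P,float).reshape(-1,1,3),cv2.Rodrigues(Rm)[0],t,g["K"],dist(g))[0].reshape(-1,2)
E
python3 - <<'E'
import pickle; from h import *
from bench import models,get_image
s,d=pickle.load(open("d0.pkl","rb"))
g=d["top"]; im=g["img"][:,:,::-1]
a=im[260:340,120:320]; b=im[260:340,330:500]; 
a=cv2.resize(a,None,fx=4,fy=4); cv2.imwrite("pics/c1.png",a)
b=cv2.resize(im[260:380,320:500],None,fx=4.4,fy=4.4); cv2.imwrite("pics/c2.png",b)
c=cv2.resize(im[165:255,170:400],None,fx=3.4,fy=3.4); cv2.imwrite("pics/c3.png",c)
for n,z in [("base_plate",12),("inlet_tower",73),("wire_clamp",62),("guide_block",38),("cap",40),("large_roller",22),("small_roller",22),("oil_bottle",60),("wrench",8),("parts_bin",50)]:
    for r in models.cut_out("top",n)[:3]:
        m=r["mask"].astype(np.uint8); 
        ys,xs=np.nonzero(m)
        print(n,round(r["conf"],2),len(xs),np.round(r["extent"]),np.round(unproj(g,[xs.mean(),ys.mean()],z)[0],1))
E
```

```text
base_plate 0.84 8940 [187. 182. 387. 236.] [621.   42.4  12. ]
inlet_tower 0.59 657 [359. 190. 383. 220.] [ 619.  -124.4   73. ]
inlet_tower 0.37 306 [140. 298. 160. 314.] [424.  314.9  73. ]
wire_clamp 0.87 964 [184. 184. 210. 230.] [617.7 226.1  62. ]
guide_block 0.72 496 [245. 283. 275. 312.] [441.   96.5  38. ]
cap 0.65 447 [360. 287. 378. 311.] [ 439.  -120.1   40. ]
large_roller 0.94 592 [421. 336. 446. 361.] [ 337.3 -258.8   22. ]
large_roller 0.65 600 [453. 292. 480. 320.] [ 427.3 -325.5   22. ]
small_roller 0.78 308 [140. 297. 162. 314.] [423.3 328.3  22. ]
small_roller 0.55 287 [185. 281. 202. 303.] [447.8 242.5  22. ]
oil_bottle 0.79 724 [101. 176. 131. 204.] [660.2 402.6  60. ]
wrench 0.89 736 [270. 126. 354. 144.] [792.   -3.7   8. ]
parts_bin 0.82 3432 [462. 165. 539. 222.] [ 654.6 -394.5   50. ]
```

View pics/c1.png

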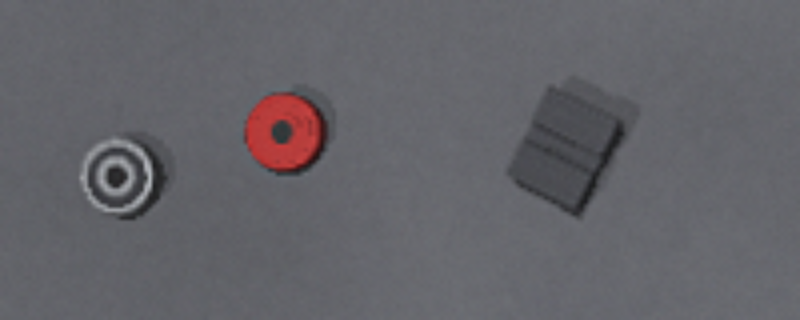

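View pics/c2.png

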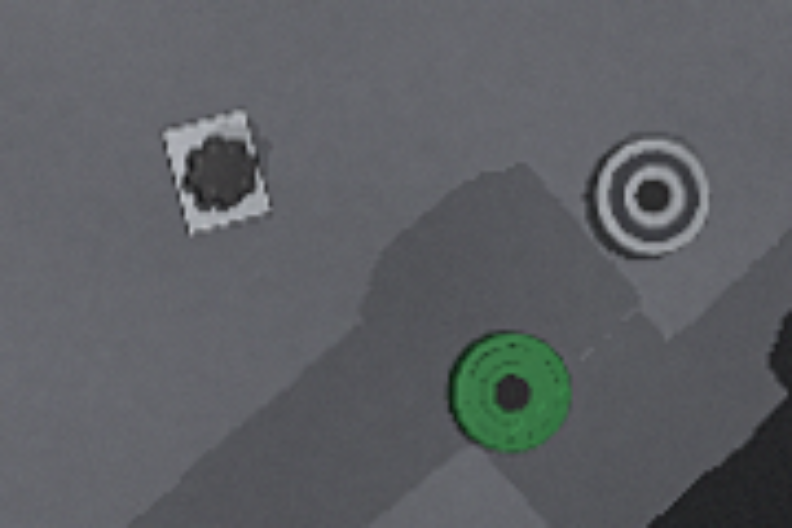

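View pics/c3.png

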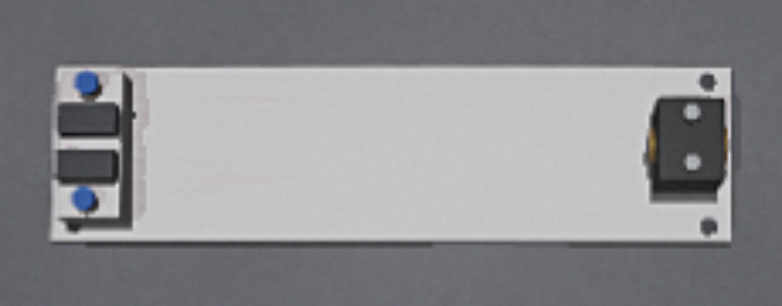

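The crops show plain steel ringed rollers at (150,304) and (467,304), the grooved block at (263,297) and the knobbed cap at (369,299). The tower is at the -y end of the plate. Now I measure precisely.

```bash
cat > fit.py <<'E'
from h import *
from scipy.optimize import minimize
def edges(im):
    L=cv2.GaussianBlur(im.astype(np.float32).mean(2) if im.ndim==3 else im.astype(np.float32),(0,0),0.8)
    gx=cv2.Sobel(L,cv2.CV_32F,1,0)/8;gy=cv2.Sobel(L,cv2.CV_32F,0,1)/8
    return gx,gy
def boxpts(x,y,th,w,l,z,n=60,sides=(0,1,2,3)):
    t=np.linspace(-.46,.46,n); c,s=np.cos(th),np.sin(th)
    P=[];N=[]
    for k in sides:
        if k==0: p=np.c_[np.full(n,w/2),t*l];nn=(1,0)
        if k==1: p=np.c_[np.full(n,-w/2),t*l];nn=(-1,0)
        if k==2: p=np.c_[t*w,np.full(n,l/2)];nn=(0,1)
        if k==3: p=np.c_[t*w,np.full(n,-l/2)];nn=(0,-1)
        P.append(p);N.append(np.tile(nn,(n,1)))
    P=np.vstack(P);N=np.vstack(N);Rm=np.array([[c,-s],[s,c]])
    P=P@Rm.T+[x,y];N=N@Rm.T
    return np.c_[P,np.full(len(P),z)],np.c_[N,np.zeros(len(N))]
def circ(x,y,r,z,n=90):
    a=np.linspace(0,2*np.pi,n,endpoint=False);N=np.c_[np.cos(a),np.sin(a),0*a]
    return np.c_[x+r*np.cos(a),y+r*np.sin(a),0*a+z],N
def score(g,E,P,N,s=None,sign=-1):
    uv=proj(g,P,s);uv2=proj(g,P+N*2,s)
    n=uv2-uv;n/=np.linalg.norm(n,axis=1,keepdims=True)
    m=[cv2.remap(e,uv[:,0].astype(np.float32),uv[:,1].astype(np.float32),cv2.INTER_LINEAR).ravel() for e in E]
    v=sign*(m[0]*n[:,0]+m[1]*n[:,1])
    return np.clip(v,-5,25).mean()
def fit(g,f,x0,step,s=None,sign=-1):
    """coarse->fine: maximise; bright inside => sign -1 (brightness falls outward)"""
    E=edges(g["img"]); fun=lambda p:-score(g,E,*f(p),s=s,sign=sign)
    best=None
    x0=np.array(x0,float);step=np.array(step,float)
    for k in range(5):
        gr=np.meshgrid(*[np.linspace(-1,1,7)*st for st in step]);C=x0+np.stack([q.ravel() for q in gr],1)
        v=[fun(c) for c in C];x0=C[int(np.argmin(v))];step=step/2.5
    r=minimize(fun,x0,method="Nelder-Mead",options=dict(initial_simplex=np.vstack([x0]+[x0+np.eye(len(x0))[i]*step[i]*2 for i in range(len(x0))])))
    return r.x,-r.fun
E
cat > m0.py <<'E'
import pickle; from fit import *
s,d=pickle.load(open("d0.pkl","rb"))
D=np.deg2rad
for n in ["top","scene"]:
    g=d[n]
    print(n)
    def pr(k,r): x,v=r; print(k,np.round(x[:2],1),np.round(np.rad2deg(x[2:]),2),round(v,1))
    pr("plate",fit(g,lambda p:boxpts(*p,110,420,12),[621,42,0],[8,8,D(3)]))
    for k,(x,y,r) in dict(large=(427,-325,28),small=(423,328,20),green=(337,-259,28),red=(448,242,20)).items():
        pr(k,fit(g,lambda p:circ(*p,r,22),[x,y],[10,10]))
        pr(k+" sgn+",fit(g,lambda p:circ(*p,r,22),[x,y],[10,10],sign=1))
    for th in (-20,-30,):
        pr("block",fit(g,lambda p:boxpts(*p,50,40,38),[441,97,D(th)],[10,10,D(15)],sign=1))
        pr("block-",fit(g,lambda p:boxpts(*p,50,40,38),[441,97,D(th)],[10,10,D(15)],sign=-1))
    pr("cap",fit(g,lambda p:boxpts(*p,50,40,8),[439,-120,D(15)],[10,10,D(15)]))
    pr("tower",fit(g,lambda p:boxpts(*p,50,40,73),[621,-138,D(0)],[8,8,D(4)],sign=1))
    pr("clamp",fit(g,lambda p:boxpts(*p,90,40,62),[621,222,D(0)],[8,8,D(4)]))
E
python3 m0.py
python3 - <<'E'
import pickle; from h import *
s,d=pickle.load(open("d0.pkl","rb"))
print(np.round(R.from_quat(s["ee_rot"]).as_matrix(),4))
for n in d:
  Rm,t=ext(d[n],s); print(n,-Rm.T@t, Rm[2])
E
```

```text
top
plate [623.8  52.5] [0.39] 22.7
large [ 427.4 -328.2] [] 20.3
large sgn+ [ 425.1 -322.1] [] 11.9
small [424.2 331.9] [] 17.8
small sgn+ [422.2 325.9] [] 10.5
green [ 336.4 -263.2] [] 2.1
green sgn+ [ 337.3 -257. ] [] 7.6
red [449.  245.7] [] 5.5
red sgn+ [446.7 239.4] [] 6.8
block [437.3  95.1] [-26.81] 9.3
block- [434.7 102.7] [-26.1] 1.6
block [437.3  95.1] [-26.81] 9.3
block- [434.7 102.7] [-26.1] 1.6
cap [ 439.7 -123.8] [15.26] 21.2
tower [ 621.8 -135.2] [0.43] 7.6
clamp [622.2 231.8] [0.51] 18.1
scene
plate [624.4  52.3] [0.38] 15.0
large [ 428.4 -328.1] [] 5.6
large sgn+ [ 447.8 -312.2] [] 7.8
small [424.6 331.7] [] 4.4
small sgn+ [445.4 334.4] [] 6.2
green [ 331.5 -249.8] [] -0.8
green sgn+ [ 358.4 -245. ] [] 10.6
red [447.7 252.3] [] -0.6
red sgn+ [467.4 249.1] [] 9.9
block [446.5  98.8] [-29.68] 4.3
block- [407.4  83.2] [-61.45] 1.5
block [446.5  98.8] [-29.68] 4.3
block- [407.4  83.2] [-61.45] 1.5
cap [ 440.2 -123.3] [16.03] 5.4
tower [ 634.3 -120. ] [1.98] 8.2
clamp [637.5 211.8] [2.31] 3.8
[[-1.000e-03 -4.346e-01  9.006e-01]
 [ 1.900e-03  9.006e-01  4.346e-01]
 [-1.000e+00  2.200e-03 -1.000e-04]]
scene [1390.43239877  487.49110036  911.51417309] [-0.63602942 -0.38400091 -0.6693354 ]
top [ 418.93975109  -13.61652517 1296.9401601 ] [ 0.11370707  0.00333014 -0.99350874]
wrist [ 211.81934768 -591.3599123   372.02102333] [ 0.23570192  0.11546113 -0.96494214]
```

```bash
cat > go.py <<'E'
import sys; from h import *
from bench import arm
def Rt(psi):
    a=np.deg2rad(psi); y=np.array([-np.sin(a),np.cos(a),0]);x=np.array([0,0,-1.]);return np.c_[x,y,np.cross(x,y)]
def delta(s,P,psi):
    C=R.from_quat(s["ee_rot"]).as_matrix()
    d=C.T@(np.array(P)-s["position"])/1000; w=R.from_matrix(C.T@Rt(psi)).as_rotvec(degrees=True)
    return np.round(d,4),np.round(w,2)
if __name__=="__main__":
    s=arm.read_state(); print("t",round(s["clock"],2),"pos",np.round(s["position"],1),"F",np.round(s["contact_force"],1),"w",round(s["gripper_width"],1))
    C=R.from_quat(s["ee_rot"]).as_matrix(); print("psi",np.round(np.rad2deg(np.arctan2(-C[0,1],C[1,1])),2),"tilt",np.round(C[:2,0]*57.3,2),"j6",round(s["joints"][5],2))
    a=sys.argv[1:]
    for q in a:
        v=[float(t) for t in q.split(",")]; print(v,*delta(s,v[:3],v[3]))
E
python3 go.py 437,95,180,-26.8
```

```text
t 0.65 pos [ 271.8 -562.8  231.4] F [-0.3 -0.1  0.6] w 85.3
psi 25.77 tilt [ 0.01 -0.  ] j6 -0.26
[437.0, 95.0, 180.0, -26.8] [0.0513 0.5205 0.4348] [5.257e+01 1.000e-02 0.000e+00]
```

Request:
arm_command([
  {"dx":0.051,"dy":0.52,"dz":0.435,"wx":52.6,"gripper":-1},
  {"dx":0.051,"dy":0.52,"dz":0.435,"wx":52.6,"gripper":-1},
  {"dx":0.051,"dy":0.52,"dz":0.435,"wx":52.6,"gripper":-1},
  {"dx":0.051,"dy":0.52,"dz":0.435,"wx":52.6,"gripper":-1},
  {"dx":0.051,"dy":0.52,"dz":0.435,"wx":52.6,"gripper":-1},
  {"dx":0.051,"dy":0.52,"dz":0.435,"wx":52.6,"gripper":-1},
  {"dx":0.051,"dy":0.52,"dz":0.435,"wx":52.6,"gripper":-1},
  {"dx":0.051,"dy":0.52,"dz":0.435,"wx":52.6,"gripper":-1},
])

```text
validation failed for argument at $.ro...
```

```bash
python3 go.py 437,95,180,-26.8
```

```text
t 0.65 pos [ 271.8 -562.8  231.4] F [-0.3 -0.1  0.6] w 85.3
psi 25.77 tilt [ 0.01 -0.  ] j6 -0.26
[437.0, 95.0, 180.0, -26.8] [0.0513 0.5205 0.4348] [5.257e+01 1.000e-02 0.000e+00]
```

Request:
arm_command([
  {"dx":0.051,"dy":0.52,"dz":0.435,"wx":52.6,"wy":0,"wz":0,"gripper":-1},
  {"dx":0.051,"dy":0.52,"dz":0.435,"wx":52.6,"wy":0,"wz":0,"gripper":-1},
  {"dx":0.051,"dy":0.52,"dz":0.435,"wx":52.6,"wy":0,"wz":0,"gripper":-1},
  {"dx":0.051,"dy":0.52,"dz":0.435,"wx":52.6,"wy":0,"wz":0,"gripper":-1},
  {"dx":0.051,"dy":0.52,"dz":0.435,"wx":52.6,"wy":0,"wz":0,"gripper":-1},
  {"dx":0.051,"dy":0.52,"dz":0.435,"wx":52.6,"wy":0,"wz":0,"gripper":-1},
  {"dx":0.051,"dy":0.52,"dz":0.435,"wx":52.6,"wy":0,"wz":0,"gripper":-1},
  {"dx":0.051,"dy":0.52,"dz":0.435,"wx":52.6,"wy":0,"wz":0,"gripper":-1},
])

```text
clock: 1.45
position: [363.8, -200.8, 203.9]
ee_rot: [0.165, 0.687, -0.165, 0.688]
contact_force: [1.4, 0.5, 0.8]
gripper_width: 85.4
```

```bash
python3 go.py 437,95,180,-26.8
```

```text
t 1.45 pos [ 363.8 -200.8  203.9] F [1.4 0.5 0.8] w 85.4
psi -26.97 tilt [ 0.08 -0.02] j6 -1.93
[437.0, 95.0, 180.0, -26.8] [ 0.0239  0.2968 -0.069 ] [-0.17  0.08 -0.02]
```

Request:
arm_command([
  {"dx":0.024,"dy":0.297,"dz":-0.069,"wx":0,"wy":0,"wz":0,"gripper":-1},
  {"dx":0.024,"dy":0.297,"dz":-0.069,"wx":0,"wy":0,"wz":0,"gripper":-1},
  {"dx":0.024,"dy":0.297,"dz":-0.069,"wx":0,"wy":0,"wz":0,"gripper":-1},
  {"dx":0.024,"dy":0.297,"dz":-0.069,"wx":0,"wy":0,"wz":0,"gripper":-1},
  {"dx":0.024,"dy":0.297,"dz":-0.069,"wx":0,"wy":0,"wz":0,"gripper":-1},
  {"dx":0.024,"dy":0.297,"dz":-0.069,"wx":0,"wy":0,"wz":0,"gripper":-1},
  {"dx":0.024,"dy":0.297,"dz":-0.069,"wx":0,"wy":0,"wz":0,"gripper":-1},
  {"dx":0.024,"dy":0.297,"dz":-0.069,"wx":0,"wy":0,"wz":0,"gripper":-1},
])

```text
clock: 2.25
position: [437.2, 96.5, 179.6]
ee_rot: [0.164, 0.687, -0.164, 0.688]
contact_force: [-0.6, -0.6, 0.2]
gripper_width: 85.7
```

```bash
cat > look.py <<'E'
import sys,pickle
from bench import arm,get_image
from h import *
s=arm.read_state(); g=get_image("wrist"); n=sys.argv[1]; cv2.imwrite(f"pics/{n}.png",g["img"][:,:,::-1]); pickle.dump((s,g),open(f"{n}.pkl","wb"))
E
python3 look.py w1; python3 go.py 437,95,180,-26.8
```

```text
t 2.3 pos [436.7  95.3 179.7] F [ 0.  -0.2  0.9] w 85.8
psi -26.91 tilt [ 0.03 -0.04] j6 -2.62
[437.0, 95.0, 180.0, -26.8] [-0.0003 -0.0002  0.0004] [-0.11  0.05  0.02]
```

View pics/w1.png

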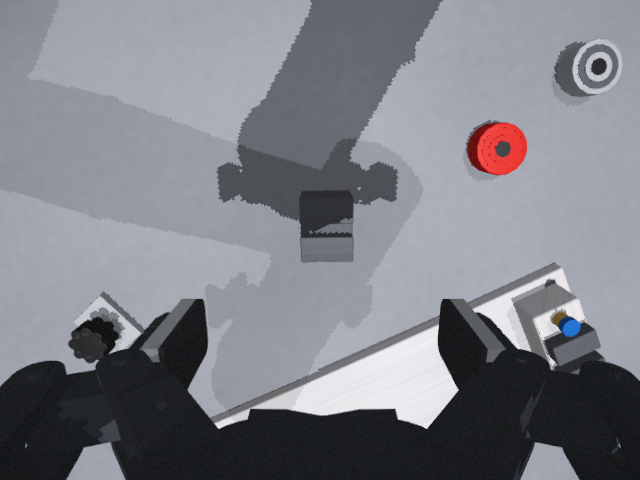

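```bash
cat > ov.py <<'E'
from fit import *
def draw(im,g,x,y,th,w,l,z0,z1,s=None,col=(0,0,255),sc=1,off=(0,0)):
    a=np.deg2rad(th);Rm=np.array([[np.cos(a),-np.sin(a)],[np.sin(a),np.cos(a)]])
    q=np.array([[1,1],[1,-1],[-1,-1],[-1,1]])*[w/2,l/2]@Rm.T+[x,y]
    for z in (z0,z1):
        uv=((proj(g,np.c_[q,np.full(4,z)],s)+.5-off)*sc).astype(int)
        cv2.polylines(im,[uv.reshape(-1,1,2)],True,col,1)
E
python3 - <<'E'
import pickle; from ov import *
s,g=pickle.load(open("w1.pkl","rb"))
im=cv2.resize(g["img"][150:300,250:410,::-1],None,fx=4,fy=4)
draw(im,g,437.3,95.1,-26.8,50,40,0,38,s,(0,0,255),4,(250,150))
cv2.imwrite("pics/o1.png",im)
g2=pickle.load(open("d0.pkl","rb"))[1]["top"]
im=cv2.resize(g2["img"][270:330,220:310,::-1],None,fx=8,fy=8)
draw(im,g2,437.3,95.1,-26.8,50,40,0,38,s,(0,0,255),8,(220,270))
cv2.imwrite("pics/o2.png",im)
E
```

```text
(no output)
```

View pics/o1.png

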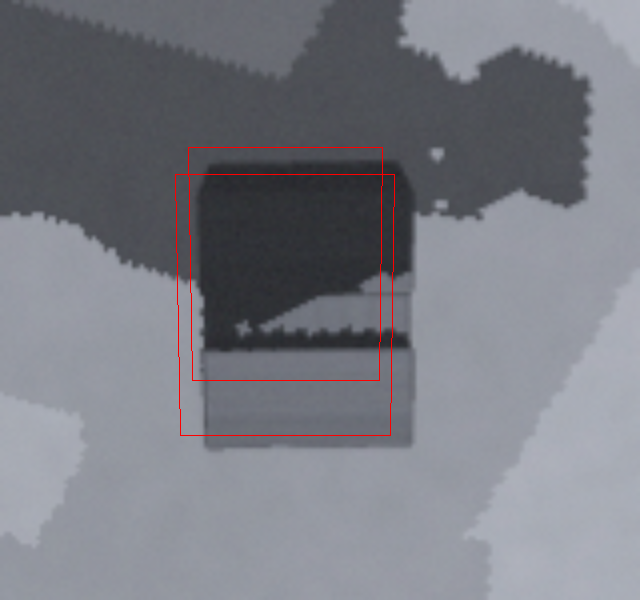

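View pics/o2.png

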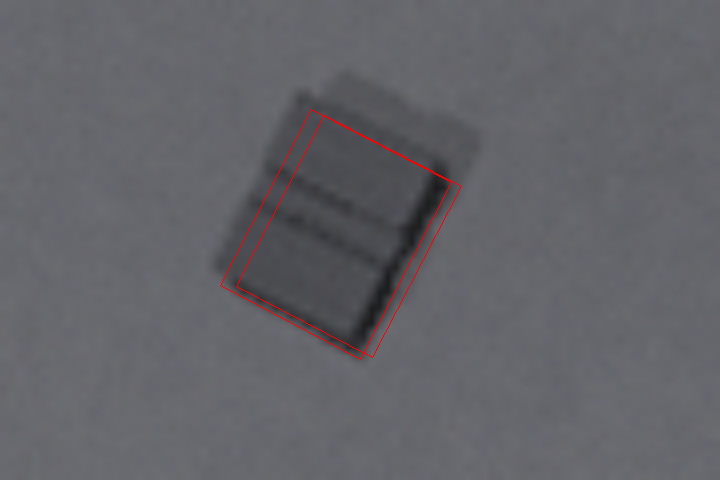

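```bash
python3 - <<'E'
import pickle; from ov import *
D=np.deg2rad
s,g=pickle.load(open("w1.pkl","rb"))
g2=pickle.load(open("d0.pkl","rb"))[1]["top"]
def f(p):
    A=boxpts(*p,50,40,38,sides=(1,2,3)); B=boxpts(*p,50,40,0,sides=(0,)); C=boxpts(*p,50,40,38,sides=(2,))
    return np.vstack([A[0],B[0]]),np.vstack([A[1],B[1]])
x,v=fit(g,f,[438,98,D(-26.8)],[5,5,D(4)],s=s,sign=1); print(x[:2],np.rad2deg(x[2]),v)
im=cv2.resize(g["img"][150:300,250:410,::-1],None,fx=4,fy=4)
draw(im,g,x[0],x[1],np.rad2deg(x[2]),50,40,0,38,s,(0,0,255),4,(250,150))
im2=cv2.resize(g2["img"][270:330,220:310,::-1],None,fx=7,fy=7)
draw(im2,g2,x[0],x[1],np.rad2deg(x[2]),50,40,0,38,s,(0,0,255),7,(220,270))
im2=im2[:420,:]; 
out=np.zeros((600,1270,3),np.uint8);out[:,:640]=im;out[:420,640:]=im2
cv2.imwrite("pics/o3.png",cv2.resize(out,(800,378)))
E
```

```text
[433.03168497 101.66286162] -26.10727756604456 13.608106053703665
```

View pics/o3.png

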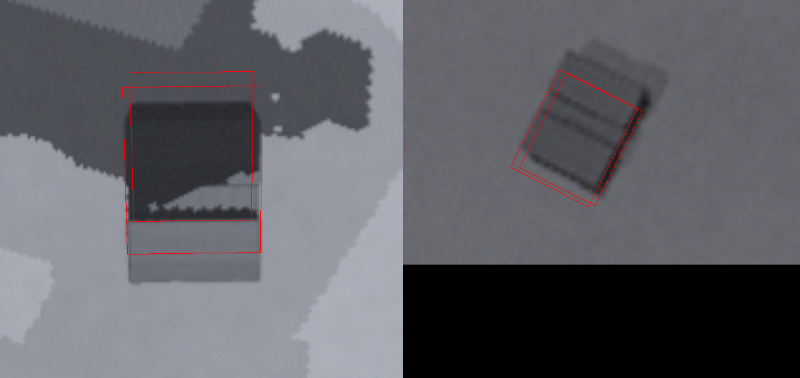

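```bash
python3 - <<'E'
import pickle; from ov import *
D=np.deg2rad
s,g=pickle.load(open("w1.pkl","rb"))
g2=pickle.load(open("d0.pkl","rb"))[1]["top"]
def f(p):
    A=boxpts(*p,50,40,38,sides=(0,2,3)); B=boxpts(*p,50,40,0,sides=(1,))
    return np.vstack([A[0],B[0]]),np.vstack([A[1],B[1]])
x,v=fit(g,f,[438.5,98,D(-26.8)],[4,3,D(2)],s=s,sign=1); print(x[:2],np.rad2deg(x[2]),v)
im=cv2.resize(g["img"][150:300,250:410,::-1],None,fx=4,fy=4)
draw(im,g,x[0],x[1],np.rad2deg(x[2]),50,40,0,38,s,(0,0,255),4,(250,150))
im2=cv2.resize(g2["img"][270:330,220:310,::-1],None,fx=7,fy=7)
draw(im2,g2,x[0],x[1],np.rad2deg(x[2]),50,40,0,38,s,(0,0,255),7,(220,270))
im2=im2[:420,:]; 
out=np.zeros((600,1270,3),np.uint8);out[:,:640]=im;out[:420,640:]=im2
cv2.imwrite("pics/o4.png",cv2.resize(out,(800,378)))
E
```

```text
[441.66470695  97.44132938] -26.106537394917783 15.167063467636407
```

View pics/o4.png

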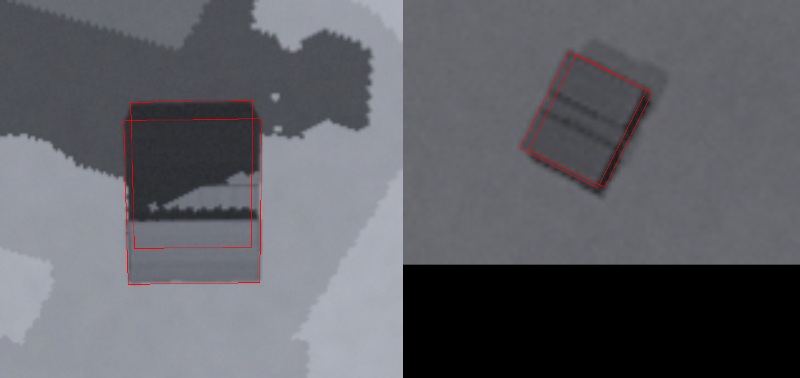

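```bash
python3 go.py 441.7,97.4,60,-26.1 441.7,97.4,6,-26.1
```

```text
t 2.3 pos [436.7  95.3 179.7] F [ 0.  -0.2  0.9] w 85.8
psi -26.91 tilt [ 0.03 -0.04] j6 -2.62
[441.7, 97.4, 60.0, -26.1] [0.1197 0.0041 0.0034] [-0.81  0.05  0.02]
[441.7, 97.4, 6.0, -26.1] [0.1737 0.0042 0.0033] [-0.81  0.05  0.02]
```

Request:
arm_command([
  {"dx":0.05,"dy":0.004,"dz":0.0033,"wx":-0.8,"wy":0,"wz":0,"gripper":-1},
  {"dx":0.09,"dy":0.004,"dz":0.0033,"wx":-0.8,"wy":0,"wz":0,"gripper":-1},
  {"dx":0.13,"dy":0.004,"dz":0.0033,"wx":-0.8,"wy":0,"wz":0,"gripper":-1},
  {"dx":0.155,"dy":0.004,"dz":0.0033,"wx":-0.8,"wy":0,"wz":0,"gripper":-1},
  {"dx":0.174,"dy":0.004,"dz":0.0033,"wx":-0.8,"wy":0,"wz":0,"gripper":-1},
  {"dx":0.174,"dy":0.004,"dz":0.0033,"wx":-0.8,"wy":0,"wz":0,"gripper":-1},
  {"dx":0.174,"dy":0.004,"dz":0.0033,"wx":-0.8,"wy":0,"wz":0,"gripper":0.5},
  {"dx":0.174,"dy":0.004,"dz":0.0033,"wx":-0.8,"wy":0,"wz":0,"gripper":0.5},
])

```text
clock: 3.1
position: [442.5, 97.1, 7.0]
ee_rot: [0.16, 0.688, -0.16, 0.69]
contact_force: [-0.4, 0.1, -0.2]
gripper_width: 59.1
```

```bash
python3 look.py w2; python3 go.py 441.7,97.4,6,-26.1
```

```text
t 3.15 pos [442.5  97.3   7.1] F [ 0.1 -0.2  0.2] w 52.0
psi -26.14 tilt [0.19 0.05] j6 -2.61
[441.7, 97.4, 6.0, -26.1] [ 0.0011 -0.0003 -0.0007] [-0.04  0.14 -0.13]
```

View pics/w2.png

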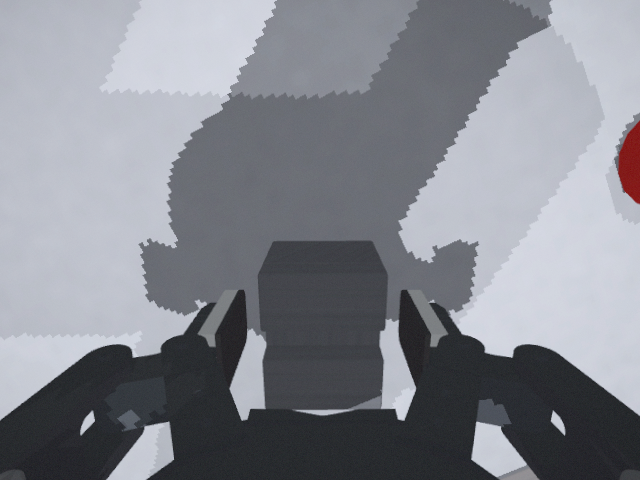

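Picture w2 shows the block (258-387, 240-410) centred between the pads. Now I close and lift.

Request:
arm_command([
  {"dx":0.0,"dy":0,"dz":0,"wx":0,"wy":0,"wz":0,"gripper":1},
  {"dx":0.0,"dy":0,"dz":0,"wx":0,"wy":0,"wz":0,"gripper":1},
  {"dx":0.0,"dy":0,"dz":0,"wx":0,"wy":0,"wz":0,"gripper":1},
  {"dx":0.0,"dy":0,"dz":0,"wx":0,"wy":0,"wz":0,"gripper":1},
  {"dx":-0.02,"dy":0,"dz":0,"wx":0,"wy":0,"wz":0,"gripper":1},
  {"dx":-0.05,"dy":0,"dz":0,"wx":0,"wy":0,"wz":0,"gripper":1},
  {"dx":-0.09,"dy":0,"dz":0,"wx":0,"wy":0,"wz":0,"gripper":1},
  {"dx":-0.09,"dy":0,"dz":0,"wx":0,"wy":0,"wz":0,"gripper":1},
])

```text
clock: 3.95
position: [445.0, 99.0, 101.1]
ee_rot: [0.163, 0.685, -0.156, 0.693]
contact_force: [1.9, 0.4, -5.7]
gripper_width: 39.2
```

```bash
python3 look.py w3; python3 go.py 624,52.4,100,0.4
```

```text
t 4.0 pos [443.   98.1  98.6] F [-0.5 -1.4 -7. ] w 39.1
psi -26.15 tilt [0.43 0.25] j6 -2.61
[624.0, 52.4, 100.0, 0.4] [-0.0002  0.0387  0.1826] [-26.55   0.37  -0.34]
```

View pics/w3.png

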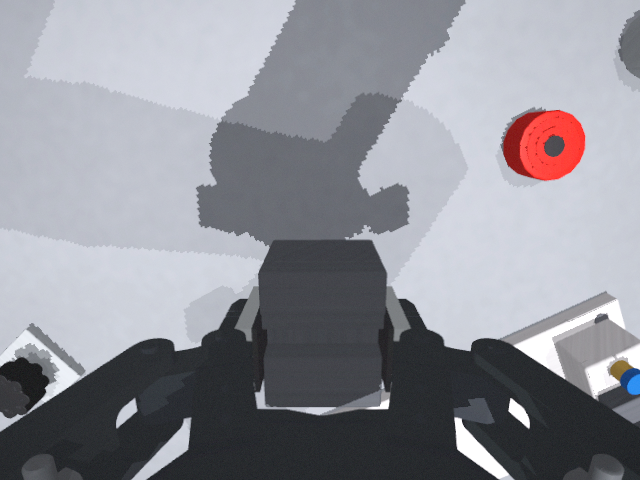

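```bash
python3 - <<'E'
import pickle; from ov import *
D=np.deg2rad
s,g=pickle.load(open("w3.pkl","rb"))
zb=s["position"][2]-7.1
def f(p):
    A=boxpts(*p,50,40,zb+38,sides=(0,)); B=boxpts(*p,50,40,zb,sides=(1,)); C=boxpts(*p,50,40,zb+38,sides=(1,))
    return np.vstack([A[0],B[0]]),np.vstack([A[1],B[1]])
x,v=fit(g,f,[*s["position"][:2],D(-26.1)],[5,5,D(2)],s=s,sign=1); print(x[:2],np.rad2deg(x[2]),v)
C=R.from_quat(s["ee_rot"]).as_matrix()
print("offset in tool", C.T@(np.r_[x[:2],s["position"][2]]-s["position"]))
im=g["img"][:,:,::-1].copy()
draw(im,g,x[0],x[1],np.rad2deg(x[2]),50,40,zb,zb+38,s)
draw(im,g,624,52.4,.39,110,420,0,12,s,(0,255,0))
cv2.imwrite("pics/o5.png",im)
E
```

```text
[442.19366829 100.7431789 ] -26.87599303240741 10.1464185269323
offset in tool [-0.0239912   0.37261373 -3.2729531 ]
```

View pics/o5.png

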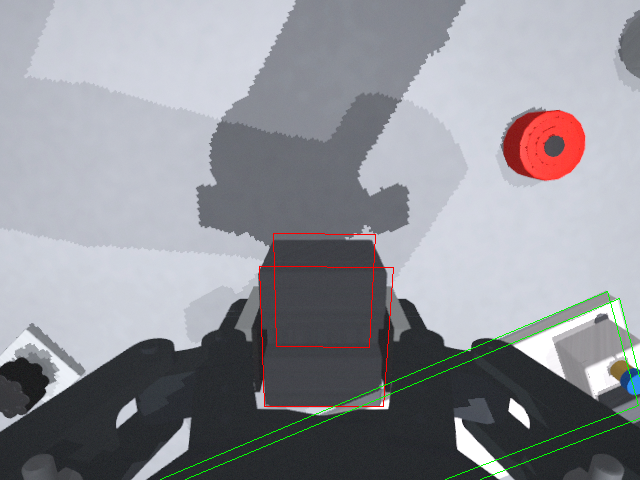

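Request:
arm_command([
  {"dx":0.0,"dy":0.01,"dz":0.045,"wx":-6,"wy":0,"wz":0,"gripper":1},
  {"dx":0.0,"dy":0.02,"dz":0.09,"wx":-13,"wy":0.2,"wz":-0.2,"gripper":1},
  {"dx":0.0,"dy":0.03,"dz":0.135,"wx":-20,"wy":0.4,"wz":-0.3,"gripper":1},
  {"dx":0.0,"dy":0.038,"dz":0.17,"wx":-26.5,"wy":0.4,"wz":-0.3,"gripper":1},
  {"dx":0.0,"dy":0.0385,"dz":0.1835,"wx":-26.5,"wy":0.4,"wz":-0.3,"gripper":1},
  {"dx":0.02,"dy":0.0385,"dz":0.1835,"wx":-26.5,"wy":0.4,"wz":-0.3,"gripper":1},
  {"dx":0.04,"dy":0.0385,"dz":0.1835,"wx":-26.5,"wy":0.4,"wz":-0.3,"gripper":1},
  {"dx":0.05,"dy":0.0385,"dz":0.1835,"wx":-26.5,"wy":0.4,"wz":-0.3,"gripper":1},
])

```text
clock: 4.8
position: [621.3, 51.0, 44.2]
ee_rot: [-0.002, 0.711, 0.001, 0.703]
contact_force: [0.2, -0.1, -6.7]
gripper_width: 39.2
```

```bash
python3 look.py w4; python3 go.py 625,52.4,21,0.4
```

```text
t 4.85 pos [621.1  51.1  43.6] F [-0.9 -0.3 -7.4] w 39.2
psi 0.26 tilt [-0.64 -0.08] j6 -1.9
[625.0, 52.4, 21.0, 0.4] [0.0225 0.0014 0.0042] [-0.14 -0.64  0.08]
```

View pics/w4.png

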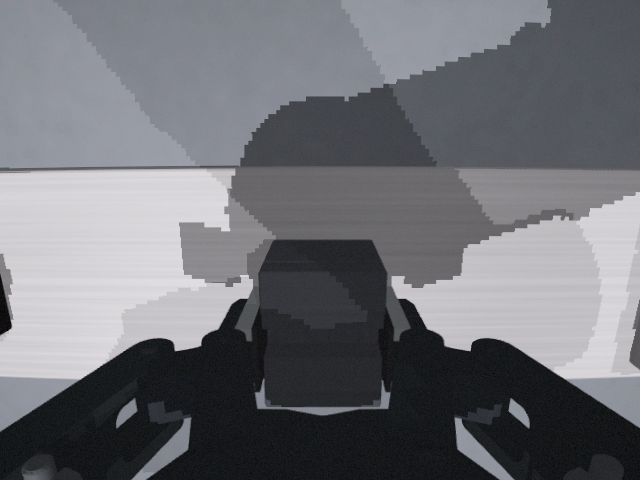

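```bash
python3 - <<'E'
import pickle; from ov import *
D=np.deg2rad
s,g=pickle.load(open("w4.pkl","rb"))
x,v=fit(g,lambda p:boxpts(p[0],52.4,p[1],110,250,12,sides=(0,1)),[624,D(.4)],[6,D(2)],s=s); print(x[0],np.rad2deg(x[1]),v)
zb=s["position"][2]-7.1
im=g["img"][:,:,::-1].copy()
draw(im,g,x[0],52.4,np.rad2deg(x[1]),110,420,0,12,s,(0,255,0))
C=R.from_quat(s["ee_rot"]).as_matrix()
p=s["position"]+C@[0,0,-1.0]
draw(im,g,p[0],p[1],.3,50,40,zb,zb+38,s)
draw(im,g,624,52.4-180,.3,50,40,12,73,s)
draw(im,g,624,52.4+180,.3,90,40,12,62,s)
cv2.imwrite("pics/o6.png",im)
E
```

```text
623.8290769531247 0.24887951822916668 6.940214944781262
```

View pics/o6.png

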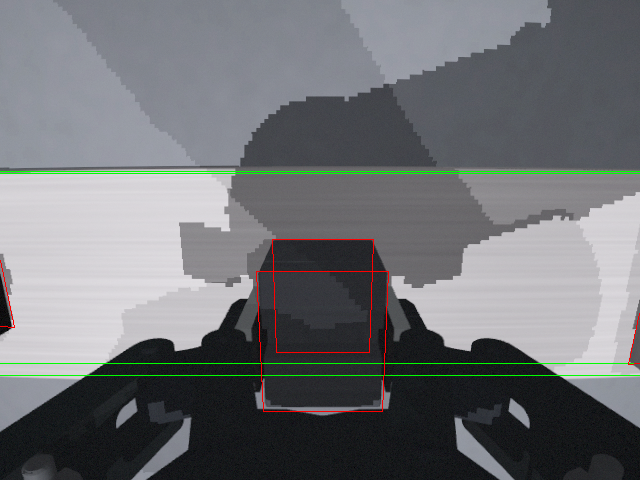

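Request:
arm_command([
  {"dx":0.0,"dy":0.0014,"dz":0.0043,"wx":-0.1,"wy":-0.6,"wz":0.1,"gripper":1},
  {"dx":0.01,"dy":0.0014,"dz":0.0043,"wx":-0.1,"wy":-0.6,"wz":0.1,"gripper":1},
  {"dx":0.018,"dy":0.0014,"dz":0.0043,"wx":-0.1,"wy":-0.6,"wz":0.1,"gripper":1},
  {"dx":0.0215,"dy":0.0014,"dz":0.0043,"wx":-0.1,"wy":-0.6,"wz":0.1,"gripper":1},
  {"dx":0.0225,"dy":0.0014,"dz":0.0043,"wx":-0.1,"wy":-0.6,"wz":0.1,"gripper":1},
  {"dx":0.023,"dy":0.0014,"dz":0.0043,"wx":-0.1,"wy":-0.6,"wz":0.1,"gripper":1},
  {"dx":0.0235,"dy":0.0014,"dz":0.0043,"wx":-0.1,"wy":-0.6,"wz":0.1,"gripper":1},
  {"dx":0.0235,"dy":0.0014,"dz":0.0043,"wx":-0.1,"wy":-0.6,"wz":0.1,"gripper":1},
])

```text
clock: 5.65
position: [625.4, 52.5, 20.4]
ee_rot: [-0.002, 0.707, 0.002, 0.707]
contact_force: [0.2, 0.5, -6.5]
gripper_width: 38.9
```

```bash
python3 go.py 625.3,52.4,19,0.4
```

```text
t 5.65 pos [625.4  52.5  20.4] F [ 0.2  0.5 -6.5] w 38.9
psi 0.36 tilt [-0.    0.04] j6 -1.9
[625.3, 52.4, 19.0, 0.4] [ 0.0014 -0.0001 -0.0001] [-0.04 -0.   -0.04]
```

Request:
arm_command([
  {"dx":0.001,"dy":0.0,"dz":0,"wx":0,"wy":0,"wz":0,"gripper":1},
  {"dx":0.002,"dy":0,"dz":0,"wx":0,"wy":0,"wz":0,"gripper":1},
  {"dx":0.002,"dy":0,"dz":0,"wx":0,"wy":0,"wz":0,"gripper":1},
  {"dx":0.002,"dy":0,"dz":0,"wx":0,"wy":0,"wz":0,"gripper":-1},
  {"dx":0.001,"dy":0,"dz":0,"wx":0,"wy":0,"wz":0,"gripper":-1},
  {"dx":0.0,"dy":0,"dz":0,"wx":0,"wy":0,"wz":0,"gripper":-1},
  {"dx":-0.02,"dy":0,"dz":0,"wx":0,"wy":0,"wz":0,"gripper":-1},
  {"dx":-0.05,"dy":0,"dz":0,"wx":0,"wy":0,"wz":0,"gripper":-1},
])

```text
clock: 6.45
position: [624.4, 52.1, 69.1]
ee_rot: [-0.002, 0.708, 0.002, 0.706]
contact_force: [0.9, -0.7, -0.4]
gripper_width: 85.5
```

```bash
python3 look.py w5; python3 go.py 624,52.4,180,0.4
```

```text
t 6.5 pos [628.7  52.9  76.2] F [1.  0.4 3.5] w 85.6
psi 0.45 tilt [0.48 0.08] j6 -1.9
[624.0, 52.4, 180.0, 0.4] [-0.1038 -0.0003 -0.0038] [ 0.05  0.48 -0.08]
```

View pics/w5.png

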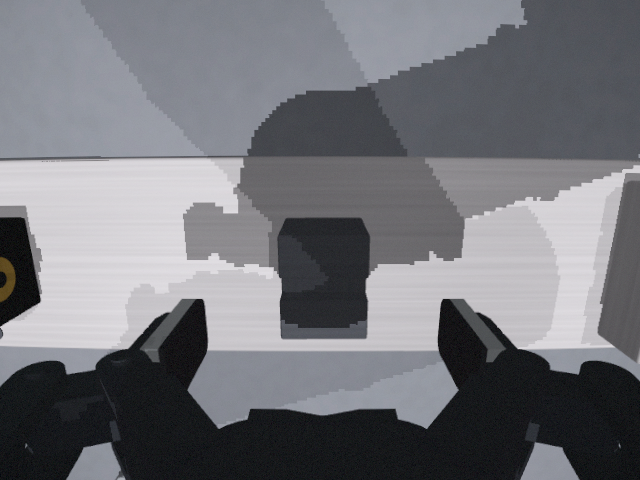

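```bash
cat > rel.py <<'E'
import sys,pickle; from ov import *
D=np.deg2rad
n=sys.argv[1]
s,g=pickle.load(open(n+".pkl","rb"))
x,v=fit(g,lambda p:boxpts(p[0],52.4,p[1],110,250,12,sides=(0,1)),[624,D(.4)],[6,D(2)],s=s); print("plate",x[0],np.rad2deg(x[1]),v)
def f(p):
    A=boxpts(*p,50,40,50,sides=(0,2,3)); B=boxpts(*p,50,40,12,sides=(1,))
    return np.vstack([A[0],B[0]]),np.vstack([A[1],B[1]])
b,v=fit(g,f,[624,52.4,D(.4)],[6,6,D(3)],s=s,sign=1); print("block",b[:2],np.rad2deg(b[2]),v)
im=g["img"][:,:,::-1].copy()
draw(im,g,x[0],52.4,np.rad2deg(x[1]),110,420,12,12,s,(0,255,0))
draw(im,g,b[0],b[1],np.rad2deg(b[2]),50,40,12,50,s)
P=lambda y:(x[0]-y*np.sin(x[1]),52.4+y*np.cos(x[1]))
draw(im,g,*P(-180),np.rad2deg(x[1]),50,40,12,73,s,(255,0,0))
draw(im,g,*P(180),np.rad2deg(x[1]),90,40,12,62,s,(255,0,0))
cv2.imwrite(f"pics/{n}_o.png",im)
E
python3 rel.py w5
```

```text
plate 623.5954316148948 0.5040196587848661 11.048293975079378
block [624.37353323  52.51469226] 0.6058546547643432 19.62908616675978
```

View pics/w5_o.png

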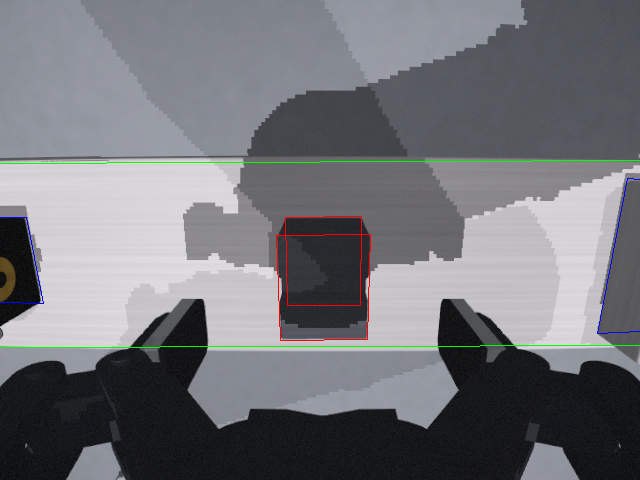

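```bash
python3 go.py 427.4,-328.2,150,0.4
```

```text
t 6.5 pos [628.7  52.9  76.2] F [1.  0.4 3.5] w 85.6
psi 0.45 tilt [0.48 0.08] j6 -1.9
[427.4, -328.2, 150.0, 0.4] [-0.076  -0.3794 -0.2036] [ 0.05  0.48 -0.08]
```

Request:
arm_command([
  {"dx":-0.05,"dy":0,"dz":0,"wx":0,"wy":0.2,"wz":0,"gripper":-1},
  {"dx":-0.07,"dy":-0.03,"dz":-0.02,"wx":0,"wy":0.5,"wz":0,"gripper":-1},
  {"dx":-0.076,"dy":-0.075,"dz":-0.04,"wx":0,"wy":0.5,"wz":0,"gripper":-1},
  {"dx":-0.076,"dy":-0.12,"dz":-0.06,"wx":0,"wy":0.5,"wz":0,"gripper":-1},
  {"dx":-0.076,"dy":-0.164,"dz":-0.082,"wx":0,"wy":0.5,"wz":0,"gripper":-1},
  {"dx":-0.076,"dy":-0.208,"dz":-0.105,"wx":0,"wy":0.5,"wz":0,"gripper":-1},
  {"dx":-0.076,"dy":-0.252,"dz":-0.13,"wx":0,"wy":0.5,"wz":0,"gripper":-1},
  {"dx":-0.076,"dy":-0.295,"dz":-0.155,"wx":0,"wy":0.5,"wz":0,"gripper":-1},
])

```text
clock: 7.3
position: [475.0, -244.8, 151.0]
ee_rot: [-0.003, 0.707, 0.003, 0.708]
contact_force: [1.0, -0.5, 1.0]
gripper_width: 85.6
```

```bash
python3 go.py 427.4,-328.2,150,0.4
```

```text
t 7.3 pos [ 475.  -244.8  151. ] F [ 1.  -0.5  1. ] w 85.6
psi 0.49 tilt [0.09 0.04] j6 -1.39
[427.4, -328.2, 150.0, 0.4] [ 0.0009 -0.083  -0.0483] [ 0.09  0.09 -0.04]
```

Request:
arm_command([
  {"dx":0.001,"dy":-0.042,"dz":-0.025,"wx":0,"wy":0,"wz":0,"gripper":-1},
  {"dx":0.001,"dy":-0.083,"dz":-0.048,"wx":0,"wy":0,"wz":0,"gripper":-1},
  {"dx":0.02,"dy":-0.083,"dz":-0.048,"wx":0,"wy":0,"wz":0,"gripper":-1},
  {"dx":0.04,"dy":-0.083,"dz":-0.048,"wx":0,"wy":0,"wz":0,"gripper":-1},
  {"dx":0.05,"dy":-0.083,"dz":-0.048,"wx":0,"wy":0,"wz":0,"gripper":-1},
  {"dx":0.05,"dy":-0.083,"dz":-0.048,"wx":0,"wy":0,"wz":0,"gripper":-1},
  {"dx":0.05,"dy":-0.083,"dz":-0.048,"wx":0,"wy":0,"wz":0,"gripper":-1},
  {"dx":0.05,"dy":-0.083,"dz":-0.048,"wx":0,"wy":0,"wz":0,"gripper":-1},
])

```text
clock: 8.1
position: [428.8, -328.2, 101.9]
ee_rot: [-0.004, 0.706, 0.003, 0.708]
contact_force: [0.6, 1.4, 0.5]
gripper_width: 85.3
```

```bash
python3 look.py w6; python3 go.py 427.4,-328.2,0,0.4
python3 - <<'E'
import pickle; from ov import *
s,g=pickle.load(open("w6.pkl","rb"))
x,v=fit(g,lambda p:circ(*p,28,22),[427.4,-328.2],[7,7],s=s);print(x,v)
im=g["img"][:,:,::-1].copy()
cv2.polylines(im,[proj(g,circ(*x,28,22)[0],s).astype(int).reshape(-1,1,2)],True,(0,0,255),1)
cv2.imwrite("pics/w6_o.png",im)
E
```

```text
t 8.15 pos [ 428.7 -328.2  101.9] F [-1.2 -0.7  0.6] w 85.2
psi 0.54 tilt [ 0.2  -0.02] j6 -1.21
[427.4, -328.2, 0.0, 0.4] [ 0.1019  0.     -0.0016] [0.14 0.2  0.02]
[ 427.9914825  -328.94821047] 7.483393180296753
```

View pics/w6_o.png

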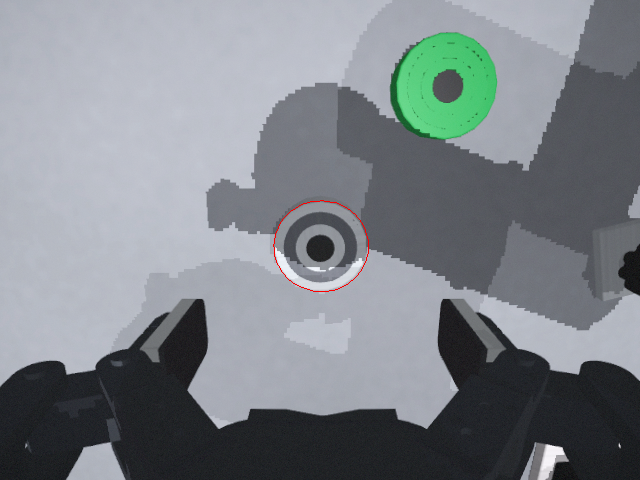

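Request:
arm_command([
  {"dx":0.03,"dy":0,"dz":-0.001,"wx":0.1,"wy":0.2,"wz":0,"gripper":-1},
  {"dx":0.065,"dy":0,"dz":-0.001,"wx":0.1,"wy":0.2,"wz":0,"gripper":-1},
  {"dx":0.088,"dy":0,"dz":-0.001,"wx":0.1,"wy":0.2,"wz":0,"gripper":-1},
  {"dx":0.1,"dy":0,"dz":-0.001,"wx":0.1,"wy":0.2,"wz":0,"gripper":-1},
  {"dx":0.1,"dy":0,"dz":-0.001,"wx":0.1,"wy":0.2,"wz":0,"gripper":-0.5},
  {"dx":0.1,"dy":0,"dz":-0.001,"wx":0.1,"wy":0.2,"wz":0,"gripper":1},
  {"dx":0.1,"dy":0,"dz":-0.001,"wx":0.1,"wy":0.2,"wz":0,"gripper":1},
  {"dx":0.1,"dy":0,"dz":-0.001,"wx":0.1,"wy":0.2,"wz":0,"gripper":1},
])

```text
clock: 8.95
position: [429.5, -328.8, 3.8]
ee_rot: [-0.004, 0.706, 0.002, 0.708]
contact_force: [0.1, 0.5, 5.4]
gripper_width: 54.0
```

```bash
python3 go.py 428,-328.5,100,0.4
```

```text
t 8.95 pos [ 429.5 -328.8    3.8] F [0.1 0.5 5.4] w 54.0
psi 0.47 tilt [ 0.22 -0.11] j6 -1.21
[428.0, -328.5, 100.0, 0.4] [-0.0962  0.0001 -0.0012] [0.07 0.22 0.12]
```

Request:
arm_command([
  {"dx":0.0,"dy":0,"dz":0,"wx":0,"wy":0,"wz":0,"gripper":1},
  {"dx":-0.01,"dy":0,"dz":0,"wx":0,"wy":0.2,"wz":0.1,"gripper":1},
  {"dx":-0.03,"dy":0,"dz":0,"wx":0,"wy":0.2,"wz":0.1,"gripper":1},
  {"dx":-0.06,"dy":0,"dz":0,"wx":0,"wy":0.2,"wz":0.1,"gripper":1},
  {"dx":-0.1,"dy":0,"dz":0,"wx":0,"wy":0.2,"wz":0.1,"gripper":1},
  {"dx":-0.14,"dy":0,"dz":0,"wx":0,"wy":0.2,"wz":0.1,"gripper":1},
  {"dx":-0.14,"dy":0,"dz":0,"wx":0,"wy":0.2,"wz":0.1,"gripper":1},
  {"dx":-0.14,"dy":0,"dz":0,"wx":0,"wy":0.2,"wz":0.1,"gripper":1},
])

```text
clock: 9.75
position: [428.9, -328.3, 144.8]
ee_rot: [-0.003, 0.706, 0.003, 0.708]
contact_force: [-0.1, 0.3, -4.1]
gripper_width: 53.7
```

```bash
python3 look.py w7; python3 go.py 625.5,-37.6,120,0.4
```

```text
t 9.8 pos [ 428.  -327.9  143.3] F [ 0.6  0.4 -2.9] w 53.9
psi 0.43 tilt [-0.05  0.06] j6 -1.21
[625.5, -37.6, 120.0, 0.4] [0.0234 0.2888 0.1997] [ 0.03 -0.05 -0.07]
```

View pics/w7.png

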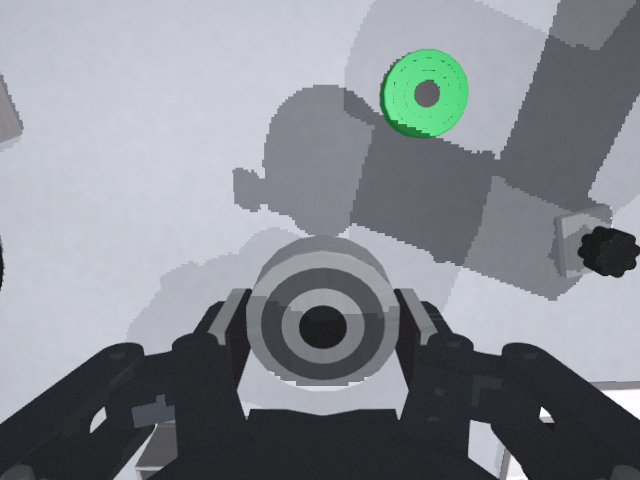

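```bash
python3 - <<'E'
import pickle; from ov import *
s,g=pickle.load(open("w7.pkl","rb"))
z=s["position"][2]-3.8+22
x,v=fit(g,lambda p:circ(*p,28,z),s["position"][:2],[6,6],s=s,sign=1);print(x,v)
x2,v=fit(g,lambda p:circ(*p,28,z),s["position"][:2],[6,6],s=s,sign=-1);print(x2,v)
print(unproj(g,[323,326],z+1,s), s["position"])
im=g["img"][:,:,::-1].copy()
for q,c in ((x,(0,0,255)),(x2,(0,255,0))): cv2.polylines(im,[proj(g,circ(*q,28,z)[0],s).astype(int).reshape(-1,1,2)],True,c,1)
cv2.imwrite("pics/w7_o.png",im[200:420,200:450])
E
```

```text
[ 424.70986856 -328.20197671] 7.147469433428257
[ 428.10304095 -328.1131615 ] 6.4977771509554385
[[ 426.83596753 -328.07990996  163.97062117]] [ 428.86132184 -328.26355194  144.77062117]
```

View pics/w7_o.png

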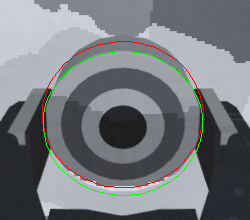

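Request:
arm_command([
  {"dx":0.0,"dy":0.042,"dz":0.029,"wx":0,"wy":0,"wz":0,"gripper":1},
  {"dx":0.0,"dy":0.083,"dz":0.057,"wx":0,"wy":0,"wz":0,"gripper":1},
  {"dx":0.0,"dy":0.124,"dz":0.086,"wx":0,"wy":0,"wz":0,"gripper":1},
  {"dx":0.0,"dy":0.165,"dz":0.114,"wx":0,"wy":0,"wz":0,"gripper":1},
  {"dx":0.0,"dy":0.206,"dz":0.143,"wx":0,"wy":0,"wz":0,"gripper":1},
  {"dx":0.0,"dy":0.247,"dz":0.171,"wx":0,"wy":0,"wz":0,"gripper":1},
  {"dx":0.01,"dy":0.28,"dz":0.193,"wx":0,"wy":0,"wz":0,"gripper":1},
  {"dx":0.023,"dy":0.289,"dz":0.2,"wx":0,"wy":0,"wz":0,"gripper":1},
])

```text
clock: 10.6
position: [627.1, -33.8, 118.1]
ee_rot: [-0.004, 0.708, 0.004, 0.706]
contact_force: [-0.4, -0.6, -2.6]
gripper_width: 53.7
```

```bash
python3 go.py 625.5,-37.6,50,0.4
```

```text
t 10.6 pos [627.1 -33.8 118.1] F [-0.4 -0.6 -2.6] w 53.7
psi 0.66 tilt [-0.13  0.07] j6 -1.76
[625.5, -37.6, 50.0, 0.4] [ 0.0681 -0.0038 -0.0015] [ 0.26 -0.13 -0.07]
```

Request:
arm_command([
  {"dx":0.02,"dy":-0.0038,"dz":-0.001,"wx":0.2,"wy":-0.1,"wz":0,"gripper":1},
  {"dx":0.05,"dy":-0.0038,"dz":-0.001,"wx":0.2,"wy":-0.1,"wz":0,"gripper":1},
  {"dx":0.075,"dy":-0.0038,"dz":-0.001,"wx":0.2,"wy":-0.1,"wz":0,"gripper":1},
  {"dx":0.09,"dy":-0.0038,"dz":-0.001,"wx":0.2,"wy":-0.1,"wz":0,"gripper":1},
  {"dx":0.097,"dy":-0.0038,"dz":-0.001,"wx":0.2,"wy":-0.1,"wz":0,"gripper":1},
  {"dx":0.099,"dy":-0.0038,"dz":-0.001,"wx":0.2,"wy":-0.1,"wz":0,"gripper":1},
  {"dx":0.099,"dy":-0.0038,"dz":-0.001,"wx":0.2,"wy":-0.1,"wz":0,"gripper":1},
  {"dx":0.099,"dy":-0.0038,"dz":-0.001,"wx":0.2,"wy":-0.1,"wz":0,"gripper":1},
])

```text
clock: 11.4
position: [626.5, -37.6, 20.0]
ee_rot: [-0.002, 0.707, 0.003, 0.707]
contact_force: [-0.5, -0.4, -1.8]
gripper_width: 54.0
```

```bash
python3 go.py 626.1,-37.6,16,0.4
```

```text
t 11.4 pos [626.5 -37.6  20. ] F [-0.5 -0.4 -1.8] w 54.0
psi 0.46 tilt [0.06 0.07] j6 -1.76
[626.1, -37.6, 16.0, 0.4] [ 0.004   0.     -0.0004] [ 0.06  0.06 -0.07]
```

Request:
arm_command([
  {"dx":0.002,"dy":0,"dz":-0.0004,"wx":0,"wy":0,"wz":0,"gripper":1},
  {"dx":0.004,"dy":0,"dz":-0.0004,"wx":0,"wy":0,"wz":0,"gripper":1},
  {"dx":0.005,"dy":0,"dz":-0.0004,"wx":0,"wy":0,"wz":0,"gripper":1},
  {"dx":0.005,"dy":0,"dz":-0.0004,"wx":0,"wy":0,"wz":0,"gripper":-0.6},
  {"dx":0.004,"dy":0,"dz":-0.0004,"wx":0,"wy":0,"wz":0,"gripper":-0.7},
  {"dx":0.004,"dy":0,"dz":-0.0004,"wx":0,"wy":0,"wz":0,"gripper":-0.7},
  {"dx":-0.02,"dy":0,"dz":0,"wx":0,"wy":0,"wz":0,"gripper":-0.7},
  {"dx":-0.06,"dy":0,"dz":0,"wx":0,"wy":0,"wz":0,"gripper":-0.7},
])

```text
clock: 12.2
position: [624.4, -37.9, 77.7]
ee_rot: [-0.003, 0.709, 0.003, 0.705]
contact_force: [1.4, -0.4, 0.8]
gripper_width: 72.3
```

```bash
python3 look.py w8; python3 go.py 424.4,331.8,180,0.4
python3 - <<'E'
import pickle; from ov import *
D=np.deg2rad
s,g=pickle.load(open("w8.pkl","rb"))
x,v=fit(g,lambda p:boxpts(p[0],-37.6,p[1],110,200,12,sides=(0,1)),[624.5,D(.4)],[6,D(2)],s=s); print("plate",x[0],np.rad2deg(x[1]),v)
c,v=fit(g,lambda p:circ(*p,28,34),[625,-37.6],[7,7],s=s,sign=1);print("roller+",c,v)
c,v=fit(g,lambda p:circ(*p,28,34),[625,-37.6],[7,7],s=s);print("roller-",c,v)
im=g["img"][:,:,::-1].copy()
cv2.polylines(im,[proj(g,circ(*c,28,34)[0],s).astype(int).reshape(-1,1,2)],True,(0,0,255),1)
draw(im,g,624,52.4,.4,110,420,12,12,s,(0,255,0))
draw(im,g,624.4,52.4,.4,50,40,12,50,s,(0,255,0))
draw(im,g,625,-127.6,.4,50,40,12,73,s,(0,255,0))
cv2.imwrite("pics/w8_o.png",im)
E
```

```text
t 12.25 pos [630.2 -37.8  87.5] F [2.3 0.1 4.5] w 72.6
psi 0.58 tilt [0.63 0.04] j6 -1.76
[424.4, 331.8, 180.0, 0.4] [-0.0946  0.3717 -0.201 ] [ 0.18  0.63 -0.03]
plate 623.9170941406255 0.9150702473958336 10.330274059348117
roller+ [618.32138949 -37.80633178] 8.663941428458603
roller- [623.09171905 -34.8860905 ] 0.04153777919872129
```

View pics/w8_o.png

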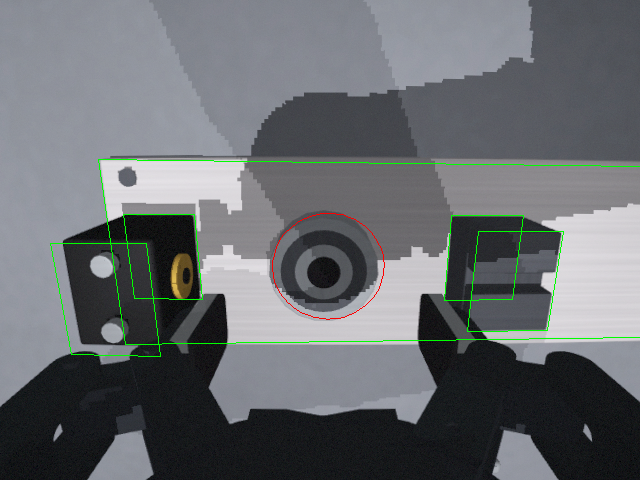

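```bash
python3 - <<'E'
import pickle; from ov import *
s,g=pickle.load(open("w8.pkl","rb"))
im=g["img"][190:340,230:420,::-1]
cv2.imwrite("pics/w8_c.png",cv2.resize(im,None,fx=4,fy=4))
L=g["img"].mean(2)[240:300,290:360]; ys,xs=np.nonzero(L<35); print(len(xs),xs.mean()+290,ys.mean()+240, L.min())
print(unproj(g,[xs.mean()+290,ys.mean()+240],35,s))
E
```

```text
776 323.3840206185567 272.26159793814435 5.0
[[624.86463549 -37.44465365  35.        ]]
```

View pics/w8_c.png

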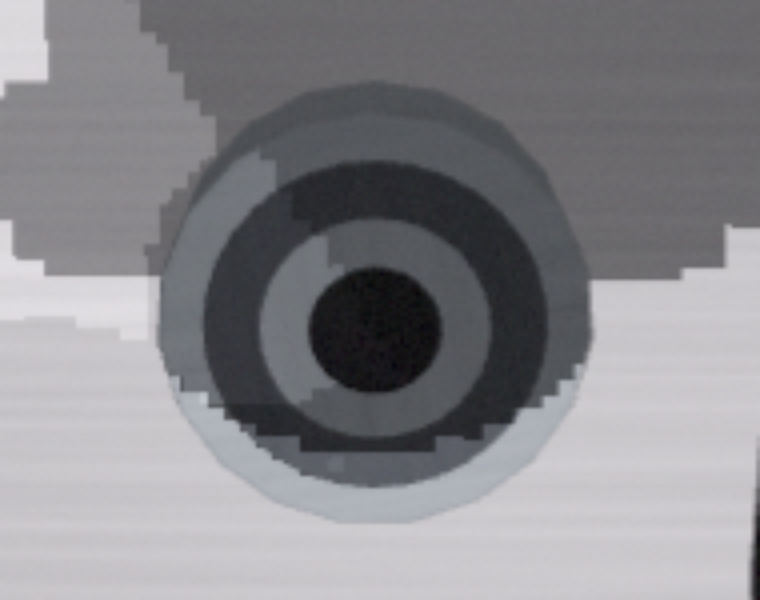

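Request:
arm_command([
  {"dx":-0.05,"dy":0,"dz":0,"wx":0,"wy":0.3,"wz":0,"gripper":-1},
  {"dx":-0.085,"dy":0.03,"dz":-0.016,"wx":0.2,"wy":0.6,"wz":0,"gripper":-1},
  {"dx":-0.095,"dy":0.075,"dz":-0.04,"wx":0.2,"wy":0.6,"wz":0,"gripper":-1},
  {"dx":-0.095,"dy":0.119,"dz":-0.064,"wx":0.2,"wy":0.6,"wz":0,"gripper":-1},
  {"dx":-0.095,"dy":0.163,"dz":-0.088,"wx":0.2,"wy":0.6,"wz":0,"gripper":-1},
  {"dx":-0.095,"dy":0.207,"dz":-0.112,"wx":0.2,"wy":0.6,"wz":0,"gripper":-1},
  {"dx":-0.095,"dy":0.25,"dz":-0.136,"wx":0.2,"wy":0.6,"wz":0,"gripper":-1},
  {"dx":-0.095,"dy":0.294,"dz":-0.16,"wx":0.2,"wy":0.6,"wz":0,"gripper":-1},
])

```text
clock: 13.05
position: [467.5, 251.9, 181.3]
ee_rot: [-0.002, 0.707, 0.003, 0.708]
contact_force: [0.4, -0.5, 0.1]
gripper_width: 85.1
```

```bash
python3 go.py 424.4,331.8,180,0.4  424.4,331.8,100,0.4
```

```text
t 13.05 pos [467.5 251.9 181.3] F [ 0.4 -0.5  0.1] w 85.1
psi 0.38 tilt [0.1  0.09] j6 -2.36
[424.4, 331.8, 180.0, 0.4] [ 0.0014  0.0802 -0.0426] [-0.02  0.1  -0.09]
[424.4, 331.8, 100.0, 0.4] [ 0.0814  0.0801 -0.0427] [-0.02  0.1  -0.09]
```

Request:
arm_command([
  {"dx":0.001,"dy":0.04,"dz":-0.021,"wx":0,"wy":0.1,"wz":-0.1,"gripper":-1},
  {"dx":0.02,"dy":0.08,"dz":-0.0425,"wx":0,"wy":0.1,"wz":-0.1,"gripper":-1},
  {"dx":0.05,"dy":0.08,"dz":-0.0425,"wx":0,"wy":0.1,"wz":-0.1,"gripper":-1},
  {"dx":0.075,"dy":0.08,"dz":-0.0425,"wx":0,"wy":0.1,"wz":-0.1,"gripper":-1},
  {"dx":0.081,"dy":0.08,"dz":-0.0425,"wx":0,"wy":0.1,"wz":-0.1,"gripper":-1},
  {"dx":0.081,"dy":0.08,"dz":-0.0425,"wx":0,"wy":0.1,"wz":-0.1,"gripper":-1},
  {"dx":0.081,"dy":0.08,"dz":-0.0425,"wx":0,"wy":0.1,"wz":-0.1,"gripper":-1},
  {"dx":0.081,"dy":0.08,"dz":-0.0425,"wx":0,"wy":0.1,"wz":-0.1,"gripper":-1},
])

```text
clock: 13.85
position: [425.5, 332.3, 101.9]
ee_rot: [-0.001, 0.706, 0.003, 0.708]
contact_force: [-0.1, 0.4, 0.3]
gripper_width: 85.2
```

```bash
python3 look.py w9; python3 go.py 424.4,331.8,2,0.4
python3 - <<'E'
import pickle; from ov import *
s,g=pickle.load(open("w9.pkl","rb"))
x,v=fit(g,lambda p:circ(*p,20,22),[424.4,331.8],[6,6],s=s);print(x,v)
im=g["img"][:,:,::-1].copy()
cv2.polylines(im,[proj(g,circ(*x,20,22)[0],s).astype(int).reshape(-1,1,2)],True,(0,0,255),1)
cv2.imwrite("pics/w9_o.png",im)
E
```

```text
t 13.9 pos [425.4 332.2 101.8] F [ 0.9  0.6 -0.2] w 85.2
psi 0.35 tilt [0.11 0.12] j6 -2.53
[424.4, 331.8, 2.0, 0.4] [ 0.0998 -0.0006 -0.0012] [-0.05  0.11 -0.12]
[422.99045165 331.31802783] 3.8522092120914104
```

View pics/w9_o.png

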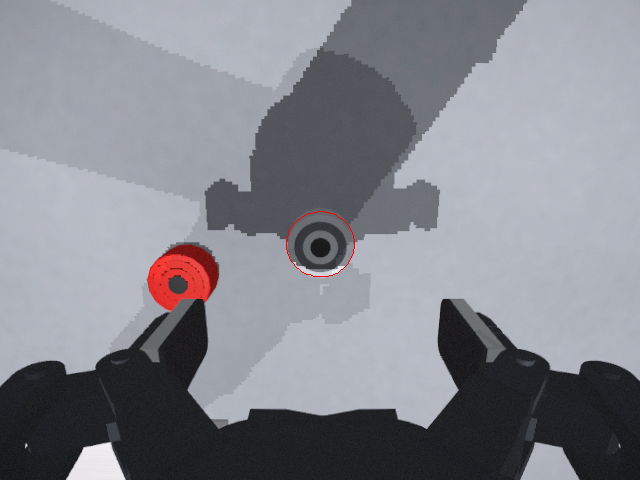

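```bash
python3 - <<'E'
import pickle; from ov import *
s,g=pickle.load(open("w9.pkl","rb"))
L=g["img"].mean(2)[230:265,300:340]; ys,xs=np.nonzero(L<40); print(len(xs),xs.mean()+300,ys.mean()+230, L.min())
print(unproj(g,[xs.mean()+300,ys.mean()+230],23,s))
E
python3 go.py 424.4,331.8,2,0.4
```

```text
276 319.84420289855075 247.3804347826087 17.333333333333332
[[424.06996733 330.90429072  23.        ]]
t 13.9 pos [425.4 332.2 101.8] F [ 0.9  0.6 -0.2] w 85.2
psi 0.35 tilt [0.11 0.12] j6 -2.53
[424.4, 331.8, 2.0, 0.4] [ 0.0998 -0.0006 -0.0012] [-0.05  0.11 -0.12]
```

Request:
arm_command([
  {"dx":0.02,"dy":-0.001,"dz":-0.002,"wx":0,"wy":0.1,"wz":-0.1,"gripper":-0.4},
  {"dx":0.05,"dy":-0.001,"dz":-0.002,"wx":0,"wy":0.1,"wz":-0.1,"gripper":-0.4},
  {"dx":0.08,"dy":-0.001,"dz":-0.002,"wx":0,"wy":0.1,"wz":-0.1,"gripper":-0.4},
  {"dx":0.094,"dy":-0.001,"dz":-0.002,"wx":0,"wy":0.1,"wz":-0.1,"gripper":-0.4},
  {"dx":0.0995,"dy":-0.001,"dz":-0.002,"wx":0,"wy":0.1,"wz":-0.1,"gripper":-0.4},
  {"dx":0.0995,"dy":-0.001,"dz":-0.002,"wx":0,"wy":0.1,"wz":-0.1,"gripper":0},
  {"dx":0.0995,"dy":-0.001,"dz":-0.002,"wx":0,"wy":0.1,"wz":-0.1,"gripper":1},
  {"dx":0.0995,"dy":-0.001,"dz":-0.002,"wx":0,"wy":0.1,"wz":-0.1,"gripper":1},
])

```text
clock: 14.7
position: [424.1, 332.1, 3.5]
ee_rot: [-0.001, 0.707, 0.003, 0.708]
contact_force: [-0.5, 0.5, 1.1]
gripper_width: 38.0
```

```bash
python3 go.py 424.4,331.8,2,0.4
```

```text
t 14.7 pos [424.1 332.1   3.5] F [-0.5  0.5  1.1] w 38.0
psi 0.35 tilt [0.09 0.14] j6 -2.53
[424.4, 331.8, 2.0, 0.4] [ 0.0015 -0.0003  0.0003] [-0.05  0.09 -0.14]
```

Request:
arm_command([
  {"dx":0.0,"dy":0,"dz":0,"wx":0,"wy":0.1,"wz":-0.1,"gripper":1},
  {"dx":-0.01,"dy":0,"dz":0,"wx":0,"wy":0.1,"wz":-0.1,"gripper":1},
  {"dx":-0.03,"dy":0,"dz":0,"wx":0,"wy":0.1,"wz":-0.1,"gripper":1},
  {"dx":-0.06,"dy":0,"dz":0,"wx":0,"wy":0.1,"wz":-0.1,"gripper":1},
  {"dx":-0.1,"dy":0,"dz":0,"wx":0,"wy":0.1,"wz":-0.1,"gripper":1},
  {"dx":-0.12,"dy":0,"dz":0,"wx":0,"wy":0.1,"wz":-0.1,"gripper":1},
  {"dx":-0.12,"dy":0,"dz":0,"wx":0,"wy":0.1,"wz":-0.1,"gripper":1},
  {"dx":-0.12,"dy":0,"dz":0,"wx":0,"wy":0.1,"wz":-0.1,"gripper":1},
])

```text
clock: 15.5
position: [423.5, 331.5, 123.8]
ee_rot: [-0.001, 0.707, 0.003, 0.707]
contact_force: [0.1, -0.5, -1.4]
gripper_width: 37.9
```

```bash
python3 look.py w10; python3 - <<'E'
import pickle; from ov import *
s,g=pickle.load(open("w10.pkl","rb"))
cv2.imwrite("pics/w10_c.png",cv2.resize(g["img"][220:420,200:450,::-1],None,fx=2,fy=2))
L=g["img"].mean(2)[290:370,290:360]; ys,xs=np.nonzero(L<32); print(len(xs),xs.mean()+290,ys.mean()+290, L.min())
p=unproj(g,[xs.mean()+290,ys.mean()+290],s["position"][2]-3.5+23,s)[0]; print(p,s["position"],p-s["position"])
E
python3 go.py 624,142.4,120,0.4
```

```text
670 322.0626865671642 330.36716417910446 18.666666666666668
[423.05139226 331.30724679 143.30561917] [423.49532998 331.47153176 123.80561917] [-0.44393772 -0.16428497 19.5       ]
t 15.55 pos [423.2 331.  122.8] F [ 0.8  0.2 -2.1] w 38.1
psi 0.32 tilt [-0.09 -0.02] j6 -2.53
[624.0, 142.4, 120.0, 0.4] [ 0.0025 -0.1897  0.1998] [-0.08 -0.09  0.02]
```

View pics/w10_c.png

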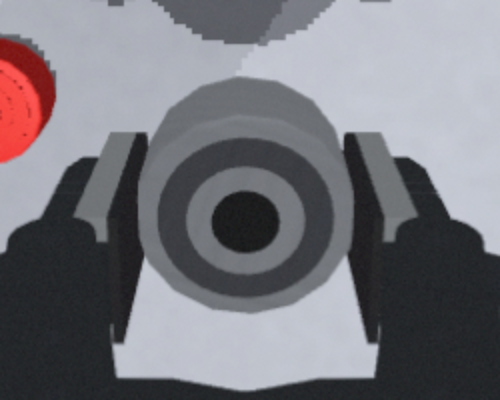

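Request:
arm_command([
  {"dx":0.0,"dy":-0.034,"dz":0.036,"wx":0,"wy":0,"wz":0,"gripper":1},
  {"dx":0.0,"dy":-0.068,"dz":0.072,"wx":0,"wy":0,"wz":0,"gripper":1},
  {"dx":0.0,"dy":-0.102,"dz":0.108,"wx":0,"wy":0,"wz":0,"gripper":1},
  {"dx":0.0,"dy":-0.136,"dz":0.144,"wx":0,"wy":0,"wz":0,"gripper":1},
  {"dx":0.0,"dy":-0.17,"dz":0.178,"wx":0,"wy":0,"wz":0,"gripper":1},
  {"dx":0.01,"dy":-0.1895,"dz":0.1998,"wx":0,"wy":0,"wz":0,"gripper":1},
  {"dx":0.03,"dy":-0.1895,"dz":0.1998,"wx":0,"wy":0,"wz":0,"gripper":1},
  {"dx":0.05,"dy":-0.1895,"dz":0.1998,"wx":0,"wy":0,"wz":0,"gripper":1},
])

```text
clock: 16.35
position: [623.6, 140.8, 69.5]
ee_rot: [-0.002, 0.709, 0.0, 0.705]
contact_force: [-0.3, 0.5, -1.7]
gripper_width: 38.3
```

```bash
python3 go.py 623.7,142.4,18,0.4
```

```text
t 16.35 pos [623.6 140.8  69.5] F [-0.3  0.5 -1.7] w 38.3
psi 0.16 tilt [-0.29 -0.09] j6 -2.04
[623.7, 142.4, 18.0, 0.4] [0.0515 0.0017 0.0004] [-0.24 -0.29  0.09]
```

Request:
arm_command([
  {"dx":0.0,"dy":0.0016,"dz":0.0,"wx":-0.2,"wy":-0.3,"wz":0.1,"gripper":1},
  {"dx":0.02,"dy":0.0016,"dz":0.0,"wx":-0.2,"wy":-0.3,"wz":0.1,"gripper":1},
  {"dx":0.038,"dy":0.0016,"dz":0.0,"wx":-0.2,"wy":-0.3,"wz":0.1,"gripper":1},
  {"dx":0.048,"dy":0.0016,"dz":0.0,"wx":-0.2,"wy":-0.3,"wz":0.1,"gripper":1},
  {"dx":0.051,"dy":0.0016,"dz":0.0,"wx":-0.2,"wy":-0.3,"wz":0.1,"gripper":1},
  {"dx":0.0515,"dy":0.0016,"dz":0.0,"wx":-0.2,"wy":-0.3,"wz":0.1,"gripper":1},
  {"dx":0.0515,"dy":0.0016,"dz":0.0,"wx":-0.2,"wy":-0.3,"wz":0.1,"gripper":1},
  {"dx":0.0515,"dy":0.0016,"dz":0.0,"wx":-0.2,"wy":-0.3,"wz":0.1,"gripper":1},
])

```text
clock: 17.15
position: [623.9, 142.6, 19.0]
ee_rot: [-0.002, 0.706, 0.003, 0.708]
contact_force: [-0.1, 0.2, -0.9]
gripper_width: 37.8
```

```bash
python3 go.py 623.7,142.4,15.5,0.4
```

```text
t 17.15 pos [623.9 142.6  19. ] F [-0.1  0.2 -0.9] w 37.8
psi 0.37 tilt [0.11 0.05] j6 -2.04
[623.7, 142.4, 15.5, 0.4] [ 0.0035 -0.0002 -0.0002] [-0.03  0.11 -0.05]
```

Request:
arm_command([
  {"dx":0.002,"dy":0,"dz":0,"wx":0,"wy":0,"wz":0,"gripper":1},
  {"dx":0.0035,"dy":0,"dz":0,"wx":0,"wy":0,"wz":0,"gripper":1},
  {"dx":0.0045,"dy":0,"dz":0,"wx":0,"wy":0,"wz":0,"gripper":1},
  {"dx":0.0045,"dy":0,"dz":0,"wx":0,"wy":0,"wz":0,"gripper":-0.5},
  {"dx":0.0035,"dy":0,"dz":0,"wx":0,"wy":0,"wz":0,"gripper":-0.5},
  {"dx":0.0035,"dy":0,"dz":0,"wx":0,"wy":0,"wz":0,"gripper":-0.5},
  {"dx":-0.02,"dy":0,"dz":0,"wx":0,"wy":0,"wz":0,"gripper":-0.5},
  {"dx":-0.06,"dy":0,"dz":0,"wx":0,"wy":0,"wz":0,"gripper":-0.5},
])

```text
clock: 17.95
position: [621.7, 141.7, 76.5]
ee_rot: [-0.003, 0.709, 0.001, 0.705]
contact_force: [0.7, -0.2, -0.2]
gripper_width: 64.2
```

```bash
python3 look.py w11; python3 - <<'E'
import pickle; from ov import *
s,g=pickle.load(open("w11.pkl","rb"))
im=g["img"][:,:,::-1].copy()
L=g["img"].mean(2)[240:310,290:360]; ys,xs=np.nonzero(L<32); print(len(xs),xs.mean()+290,ys.mean()+240, L.min())
p=unproj(g,[xs.mean()+290,ys.mean()+240],35,s)[0]; print(p,s["position"])
draw(im,g,623.9,52.4,.4,110,420,12,12,s,(0,255,0))
draw(im,g,624.4,52.4,.4,50,40,12,50,s,(0,255,0))
draw(im,g,622.7,232.4,.4,90,40,12,62,s,(0,255,0))
cv2.polylines(im,[proj(g,circ(*p[:2],20,34)[0],s).astype(int).reshape(-1,1,2)],True,(0,0,255),1)
cv2.imwrite("pics/w11_o.png",im)
E
python3 go.py 439.9,-123.6,150,15.3
```

```text
385 324.58181818181816 276.74545454545455 1.0
[624.11258417 142.67466807  35.        ] [621.66535679 141.67627273  76.47799651]
t 18.0 pos [627.3 143.5  86.4] F [2.1 1.1 5.6] w 63.8
psi 0.49 tilt [0.65 0.16] j6 -2.04
[439.9, -123.6, 150.0, 15.3] [-0.0665 -0.2653 -0.1889] [-14.82   0.66  -0.07]
```

View pics/w11_o.png

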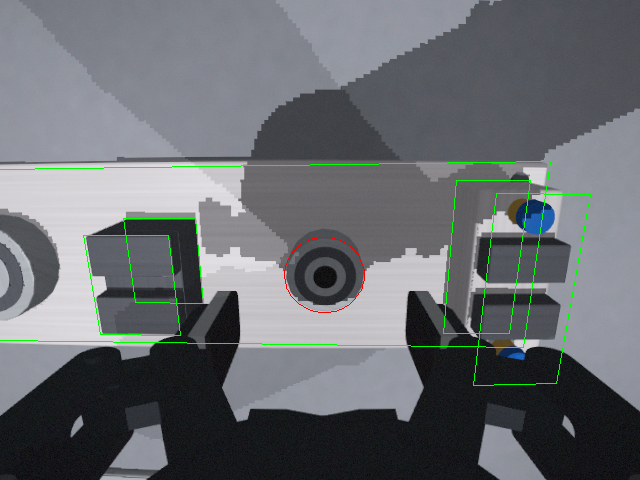

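Request:
arm_command([
  {"dx":-0.05,"dy":0,"dz":0,"wx":0,"wy":0.3,"wz":0,"gripper":-0.6},
  {"dx":-0.066,"dy":-0.03,"dz":-0.021,"wx":-3,"wy":0.6,"wz":0,"gripper":-0.6},
  {"dx":-0.066,"dy":-0.07,"dz":-0.05,"wx":-6,"wy":0.6,"wz":0,"gripper":-0.6},
  {"dx":-0.066,"dy":-0.11,"dz":-0.078,"wx":-9,"wy":0.6,"wz":0,"gripper":-0.6},
  {"dx":-0.066,"dy":-0.15,"dz":-0.107,"wx":-12,"wy":0.6,"wz":0,"gripper":-0.6},
  {"dx":-0.066,"dy":-0.19,"dz":-0.135,"wx":-14.8,"wy":0.6,"wz":0,"gripper":-0.6},
  {"dx":-0.066,"dy":-0.23,"dz":-0.164,"wx":-14.8,"wy":0.6,"wz":0,"gripper":-0.6},
  {"dx":-0.066,"dy":-0.265,"dz":-0.189,"wx":-14.8,"wy":0.6,"wz":0,"gripper":-0.6},
])

```text
clock: 18.8
position: [438.1, -124.8, 149.8]
ee_rot: [-0.094, 0.7, 0.094, 0.702]
contact_force: [1.1, -0.7, 0.6]
gripper_width: 68.2
```

```bash
python3 go.py 439.9,-123.6,120,15.3
```

```text
t 18.8 pos [ 438.1 -124.8  149.8] F [ 1.1 -0.7  0.6] w 68.2
psi 15.29 tilt [0.1  0.08] j6 -1.38
[439.9, -123.6, 120.0, 15.3] [0.0298 0.0006 0.0019] [-0.01  0.12 -0.05]
```

Request:
arm_command([
  {"dx":0.015,"dy":0.0,"dz":0.001,"wx":0,"wy":0.1,"wz":0,"gripper":-0.6},
  {"dx":0.03,"dy":0,"dz":0.0015,"wx":0,"wy":0.1,"wz":0,"gripper":-0.6},
  {"dx":0.03,"dy":0,"dz":0.0015,"wx":0,"wy":0.1,"wz":0,"gripper":-0.6},
  {"dx":0.03,"dy":0,"dz":0.0015,"wx":0,"wy":0.1,"wz":0,"gripper":-0.6},
  {"dx":0.03,"dy":0,"dz":0.0015,"wx":0,"wy":0.1,"wz":0,"gripper":-0.6},
  {"dx":0.03,"dy":0,"dz":0.0015,"wx":0,"wy":0.1,"wz":0,"gripper":-0.6},
  {"dx":0.03,"dy":0,"dz":0.0015,"wx":0,"wy":0.1,"wz":0,"gripper":-0.6},
  {"dx":0.03,"dy":0,"dz":0.0015,"wx":0,"wy":0.1,"wz":0,"gripper":-0.6},
])

```text
clock: 19.6
position: [439.8, -124.2, 120.0]
ee_rot: [-0.094, 0.701, 0.094, 0.701]
contact_force: [0.1, -1.0, 0.6]
gripper_width: 68.4
```

```bash
python3 look.py w12; python3 - <<'E'
import pickle; from ov import *
D=np.deg2rad
s,g=pickle.load(open("w12.pkl","rb"))
x,v=fit(g,lambda p:boxpts(*p,50,40,8,sides=(1,2,3)),[439.9,-123.6,D(15.5)],[6,6,D(4)],s=s);print(x[:2],np.rad2deg(x[2]),v)
im=g["img"][:,:,::-1].copy()
draw(im,g,*x[:2],np.rad2deg(x[2]),50,40,0,8,s)
for z in (19,40): cv2.polylines(im,[proj(g,circ(*x[:2],17,z)[0],s).astype(int).reshape(-1,1,2)],True,(0,255,0),1)
cv2.imwrite("pics/w12_o.png",im)
E
python3 go.py 439.9,-123.6,120,15.3
```

```text
[ 438.93665728 -124.81706467] 14.135018133466653 7.161757356892729
t 19.65 pos [ 439.8 -124.2  120. ] F [0.5 0.1 0.1] w 68.3
psi 15.3 tilt [0.03 0.06] j6 -1.38
[439.9, -123.6, 120.0, 15.3] [-0.      0.0006  0.0003] [-0.    0.05 -0.05]
```

View pics/w12_o.png

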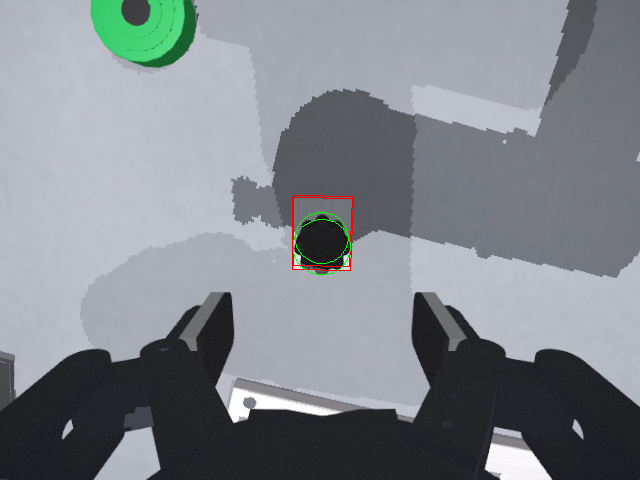

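```bash
python3 - <<'E'
import pickle; from ov import *
s,g=pickle.load(open("w12.pkl","rb"))
im=cv2.resize(g["img"][180:300,260:390,::-1],None,fx=5,fy=5)
im=cv2.convertScaleAbs(im,alpha=1.3)
draw(im,g,439.9,-123.6,15.5,50,40,8,8,s,(0,0,255),5,(260,180))
cv2.imwrite("pics/w12_c.png",im)
E
```

```text
(no output)
```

View pics/w12_c.png

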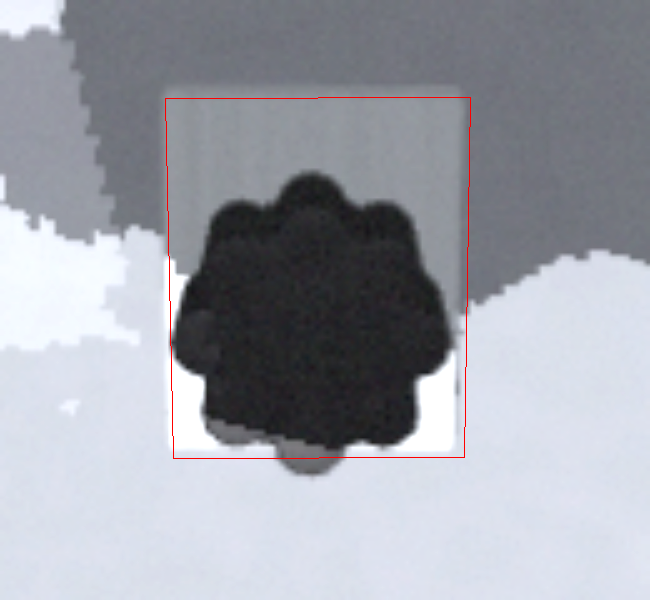

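```bash
python3 go.py 438.9,-124.6,11,15.5
```

```text
t 19.65 pos [ 439.8 -124.2  120. ] F [0.5 0.1 0.1] w 68.3
psi 15.3 tilt [0.03 0.06] j6 -1.38
[438.9, -124.6, 11.0, 15.5] [ 0.109  -0.0002 -0.001 ] [-0.2   0.05 -0.05]
```

Request:
arm_command([
  {"dx":0.02,"dy":0.0,"dz":-0.001,"wx":-0.2,"wy":0,"wz":0,"gripper":-0.4},
  {"dx":0.05,"dy":0,"dz":-0.0015,"wx":-0.2,"wy":0,"wz":0,"gripper":-0.4},
  {"dx":0.08,"dy":0,"dz":-0.0015,"wx":-0.2,"wy":0.1,"wz":0,"gripper":-0.4},
  {"dx":0.1,"dy":0,"dz":-0.0015,"wx":-0.2,"wy":0.1,"wz":0,"gripper":-0.4},
  {"dx":0.108,"dy":0,"dz":-0.0015,"wx":-0.2,"wy":0.1,"wz":0,"gripper":-0.4},
  {"dx":0.108,"dy":0,"dz":-0.0015,"wx":-0.2,"wy":0.1,"wz":0,"gripper":-0.2},
  {"dx":0.108,"dy":0,"dz":-0.0015,"wx":-0.2,"wy":0.1,"wz":0,"gripper":0},
  {"dx":0.108,"dy":0,"dz":-0.0015,"wx":-0.2,"wy":0.1,"wz":0,"gripper":0},
])

```text
clock: 20.45
position: [439.3, -124.5, 13.1]
ee_rot: [-0.095, 0.7, 0.096, 0.701]
contact_force: [0.2, -0.0, -0.7]
gripper_width: 42.7
```

```bash
python3 look.py w13; python3 go.py 438.9,-124.6,11,15.5
```

```text
t 20.5 pos [ 439.2 -124.5   13.1] F [-0.9 -0.4  0.5] w 43.0
psi 15.51 tilt [0.08 0.04] j6 -1.38
[438.9, -124.6, 11.0, 15.5] [ 0.0021 -0.     -0.0004] [ 0.01  0.09 -0.01]
```

View pics/w13.png

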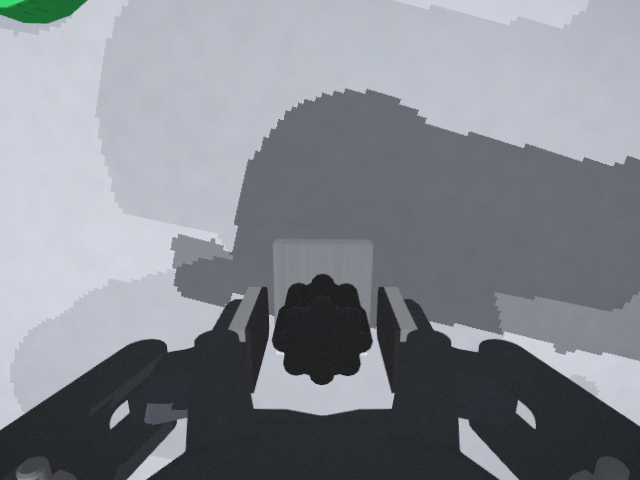

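Request:
arm_command([
  {"dx":0.001,"dy":0,"dz":0,"wx":0,"wy":0.1,"wz":0,"gripper":1},
  {"dx":0.001,"dy":0,"dz":0,"wx":0,"wy":0.1,"wz":0,"gripper":1},
  {"dx":0.001,"dy":0,"dz":0,"wx":0,"wy":0.1,"wz":0,"gripper":1},
  {"dx":0.001,"dy":0,"dz":0,"wx":0,"wy":0.1,"wz":0,"gripper":1},
  {"dx":-0.02,"dy":0,"dz":0,"wx":0,"wy":0.1,"wz":0,"gripper":1},
  {"dx":-0.06,"dy":0,"dz":0,"wx":0,"wy":0.1,"wz":0,"gripper":1},
  {"dx":-0.11,"dy":0,"dz":0,"wx":0,"wy":0.1,"wz":0,"gripper":1},
  {"dx":-0.14,"dy":0,"dz":0,"wx":0,"wy":0.1,"wz":0,"gripper":1},
])

```text
clock: 21.3
position: [440.1, -124.6, 156.7]
ee_rot: [-0.096, 0.699, 0.095, 0.702]
contact_force: [1.9, -0.0, -3.0]
gripper_width: 32.1
```

```bash
python3 look.py w14; python3 go.py 624.4,52.4,140,0.4
```

```text
t 21.35 pos [ 442.7 -124.9  160.8] F [1.4 0.  1.3] w 32.5
psi 15.6 tilt [ 0.76 -0.04] j6 -1.38
[624.4, 52.4, 140.0, 0.4] [0.0231 0.122  0.2224] [15.2   0.75  0.15]
```

View pics/w14.png

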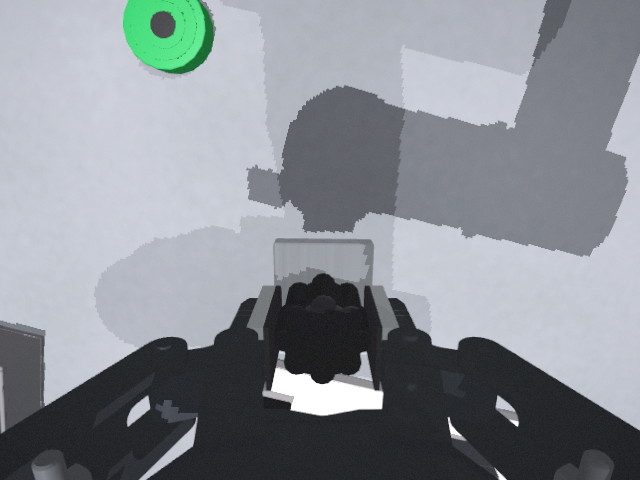

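```bash
python3 - <<'E'
import pickle; from ov import *
for n in ("w13","w14"):
    s,g=pickle.load(open(n+".pkl","rb"))
    C=R.from_quat(s["ee_rot"]).as_matrix(); z=s["position"][2]-13.1
    L=g["img"].mean(2)
    print(L[232:248,300].round(0), L[250,266:282].round(0), L[250,366:382].round(0))
    for uv,zz in (((322,242),z+8),((322,239),z)):
        p=unproj(g,[uv],zz,s)[0]; print(n,uv,C.T@(p-s["position"]))
    for uv in ((273.5,250),(373.5,250)):
        p=unproj(g,[uv],z+8,s)[0]; print(n,uv,C.T@(p-s["position"]))
E
```

```text
[109. 107. 108. 110. 109. 107. 114. 122. 122. 124. 124. 128. 131. 134.
 134. 136.] [108. 108. 108. 107. 107. 107. 113. 133. 137. 138. 137. 136. 136. 133.
 131. 132.] [133. 134. 134. 135. 134. 134. 130. 114. 107. 106. 108. 108. 108. 109.
 109. 108.]
w13 (322, 242) [  5.06102316  -0.14730436 -25.49978551]
w13 (322, 239) [ 13.06248041  -0.1576206  -24.55056772]
w13 (273.5, 250) [  5.06189837 -19.20941106 -22.24511564]
w13 (373.5, 250) [  5.07037833  20.08898814 -22.22223886]
[186. 186. 185. 186. 187. 187. 152. 123. 122. 121. 126. 149. 156. 159.
 162. 161.] [186. 187. 187. 187. 187. 188. 183. 152. 150. 164. 163. 162. 161. 160.
 162. 158.] [124. 126. 127. 126. 125. 124. 122. 144. 188. 189. 188. 188. 188. 187.
 188. 188.]
w14 (322, 242) [  4.97837329  -0.14629274 -25.52541506]
w14 (322, 239) [ 12.98302203  -0.15662951 -24.57466249]
w14 (273.5, 250) [  5.01704513 -19.20267208 -22.26117938]
w14 (373.5, 250) [  4.96948598  20.0761618  -22.25522221]
```

Request:
arm_command([
  {"dx":0.0,"dy":0.02,"dz":0.037,"wx":2.5,"wy":0.3,"wz":0,"gripper":1},
  {"dx":0.0,"dy":0.04,"dz":0.074,"wx":5,"wy":0.7,"wz":0.1,"gripper":1},
  {"dx":0.0,"dy":0.061,"dz":0.111,"wx":7.5,"wy":0.7,"wz":0.1,"gripper":1},
  {"dx":0.0,"dy":0.081,"dz":0.148,"wx":10,"wy":0.7,"wz":0.1,"gripper":1},
  {"dx":0.01,"dy":0.102,"dz":0.185,"wx":13,"wy":0.7,"wz":0.1,"gripper":1},
  {"dx":0.023,"dy":0.122,"dz":0.2224,"wx":15.2,"wy":0.7,"wz":0.1,"gripper":1},
  {"dx":0.053,"dy":0.122,"dz":0.2224,"wx":15.2,"wy":0.7,"wz":0.1,"gripper":1},
  {"dx":0.063,"dy":0.122,"dz":0.2224,"wx":15.2,"wy":0.7,"wz":0.1,"gripper":1},
])

```text
clock: 22.15
position: [622.4, 52.8, 95.8]
ee_rot: [-0.003, 0.71, 0.002, 0.705]
contact_force: [-1.0, -1.1, -3.6]
gripper_width: 32.0
```

```bash
python3 go.py 624.4,52.4,80,0.4
```

```text
t 22.15 pos [622.4  52.8  95.8] F [-1.  -1.1 -3.6] w 32.0
psi 0.4 tilt [-0.4 -0.1] j6 -1.91
[624.4, 52.4, 80.0, 0.4] [ 0.0157 -0.0003  0.0021] [-0.  -0.4  0.1]
```

Request:
arm_command([
  {"dx":0.005,"dy":-0.0003,"dz":0.002,"wx":0,"wy":-0.4,"wz":0.1,"gripper":1},
  {"dx":0.015,"dy":-0.0003,"dz":0.002,"wx":0,"wy":-0.4,"wz":0.1,"gripper":1},
  {"dx":0.024,"dy":-0.0003,"dz":0.002,"wx":0,"wy":-0.4,"wz":0.1,"gripper":1},
  {"dx":0.026,"dy":-0.0003,"dz":0.002,"wx":0,"wy":-0.4,"wz":0.1,"gripper":1},
  {"dx":0.026,"dy":-0.0003,"dz":0.002,"wx":0,"wy":-0.4,"wz":0.1,"gripper":1},
  {"dx":0.026,"dy":-0.0003,"dz":0.002,"wx":0,"wy":-0.4,"wz":0.1,"gripper":1},
  {"dx":0.026,"dy":-0.0003,"dz":0.002,"wx":0,"wy":-0.4,"wz":0.1,"gripper":1},
  {"dx":0.026,"dy":-0.0003,"dz":0.002,"wx":0,"wy":-0.4,"wz":0.1,"gripper":1},
])

```text
clock: 22.95
position: [624.6, 52.5, 70.3]
ee_rot: [-0.002, 0.707, 0.003, 0.707]
contact_force: [0.1, 0.0, -2.1]
gripper_width: 32.4
```

```bash
python3 look.py w15; python3 go.py 624.4,52.4,63,0.4; python3 - <<'E'
import pickle; from ov import *
s,g=pickle.load(open("w15.pkl","rb"))
im=cv2.resize(g["img"][180:430,190:450,::-1],None,fx=2.3,fy=2.3)
im=cv2.convertScaleAbs(im,alpha=1.5,beta=20)
cv2.imwrite("pics/w15_c.png",im)
E
```

```text
t 23.0 pos [624.5  52.5  70.2] F [ 0.2 -0.4 -2.3] w 32.2
psi 0.4 tilt [0.04 0.01] j6 -1.91
[624.4, 52.4, 63.0, 0.4] [ 0.0072 -0.0001 -0.0001] [-0.    0.04 -0.01]
```

View pics/w15_c.png

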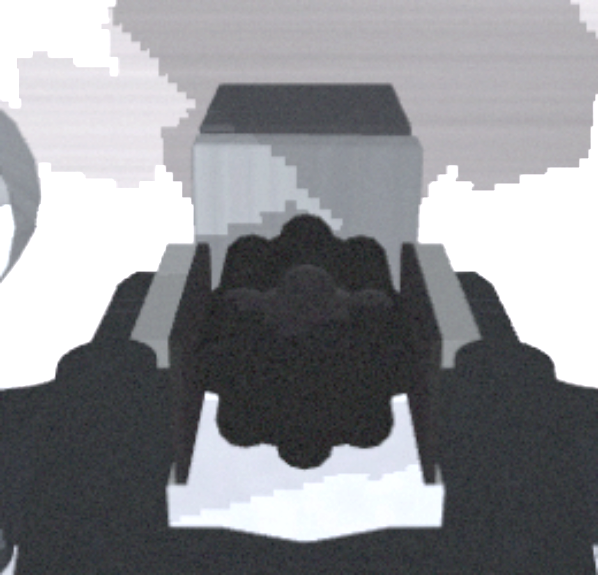

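```bash
python3 - <<'E'
import pickle; from ov import *
s,g=pickle.load(open("w15.pkl","rb"))
L=g["img"].mean(2)
print(L[210:245,322].round(0)); print(L[218,278:292].round(0),L[218,354:368].round(0)); print(L[234,270:284].round(0),L[234,362:376].round(0)); print(L[245,268:282].round(0),L[245,364:380].round(0))
C=R.from_quat(s["ee_rot"]).as_matrix()
im=cv2.resize(g["img"][180:430,190:450,::-1],None,fx=2.3,fy=2.3); im=cv2.convertScaleAbs(im,alpha=1.5,beta=20)
draw(im,g,624.5,52.5,.4,50,40,12,50,s,(0,0,255),2.3,(190,180))
p=s["position"];zb=p[2]-13.1
draw(im,g,p[0],p[1],.4,50,40,zb,zb+8,s,(0,200,0),2.3,(190,180))
cv2.imwrite("pics/w15_d.png",im)
E
```

```text
[108. 109. 107. 109. 108. 108.  72.  44.  42.  40.  38.  41.  40.  39.
  42.  40.  40.  41.  40.  38.  40.  40.  41.  36.  42.  44.  44.  40.
  64.  78.  83.  76.  79.  84.  86.]
[105. 105. 103. 107. 104. 102.  76.  37.  38.  38.  44.  37.  39.  36.] [ 41.  37.  40.  40.  36.  35.  49.  90. 106. 106. 106. 107. 106. 107.]
[107. 105. 107. 108. 108. 105. 102.  69.  53.  50.  51.  51.  50.  53.] [ 37.  40.  45.  42.  44.  52.  83. 107. 105. 108. 104. 106. 105. 106.]
[108. 108. 108. 110. 109.  94. 109. 120. 119. 118. 116. 117. 115. 112.] [ 88.  87.  86.  88.  86.  87.  86.  86.  87.  89. 102. 107. 108. 109.
 108. 107.]
```

View pics/w15_d.png

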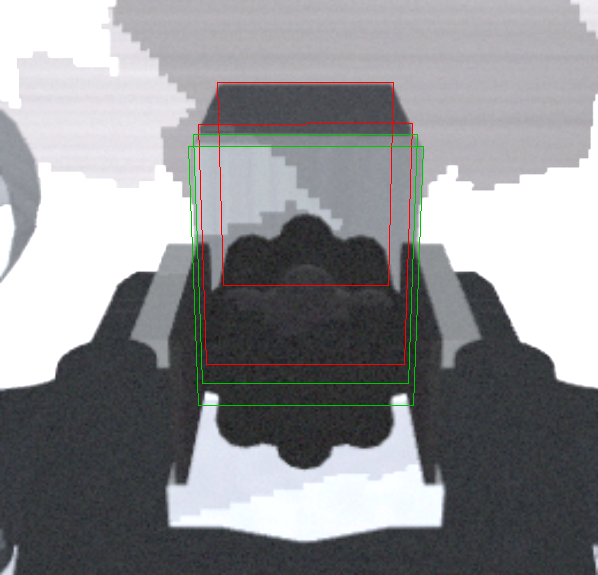

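Request:
arm_command([
  {"dx":0.003,"dy":-0.0004,"dz":0.0002,"wx":0,"wy":0,"wz":0,"gripper":1},
  {"dx":0.005,"dy":-0.0004,"dz":0.0002,"wx":0,"wy":0,"wz":0,"gripper":1},
  {"dx":0.0065,"dy":-0.0004,"dz":0.0002,"wx":0,"wy":0,"wz":0,"gripper":1},
  {"dx":0.0075,"dy":-0.0004,"dz":0.0002,"wx":0,"wy":0,"wz":0,"gripper":1},
  {"dx":0.008,"dy":-0.0004,"dz":0.0002,"wx":0,"wy":0,"wz":0,"gripper":1},
  {"dx":0.008,"dy":-0.0004,"dz":0.0002,"wx":0,"wy":0,"wz":0,"gripper":1},
  {"dx":0.008,"dy":-0.0004,"dz":0.0002,"wx":0,"wy":0,"wz":0,"gripper":1},
  {"dx":0.008,"dy":-0.0004,"dz":0.0002,"wx":0,"wy":0,"wz":0,"gripper":1},
])

```text
clock: 23.8
position: [624.5, 52.1, 63.3]
ee_rot: [-0.003, 0.707, 0.003, 0.707]
contact_force: [-4.2, 1.2, 5.2]
gripper_width: 31.8
```

```bash
python3 go.py 624.5,52.1,62,0.4
```

```text
t 23.8 pos [624.5  52.1  63.3] F [-4.2  1.2  5.2] w 31.8
psi 0.42 tilt [ 0.04 -0.  ] j6 -1.9
[624.5, 52.1, 62.0, 0.4] [ 0.0013  0.     -0.    ] [0.02 0.04 0.  ]
```

Request:
arm_command([
  {"dx":0.0,"dy":0,"dz":0,"wx":0,"wy":0,"wz":0,"gripper":0},
  {"dx":0.0,"dy":0,"dz":0,"wx":0,"wy":0,"wz":0,"gripper":-0.3},
  {"dx":0.0,"dy":0,"dz":0,"wx":0,"wy":0,"wz":0,"gripper":-0.5},
  {"dx":0.0,"dy":0,"dz":0,"wx":0,"wy":0,"wz":0,"gripper":-0.5},
  {"dx":-0.01,"dy":0,"dz":0,"wx":0,"wy":0,"wz":0,"gripper":-0.5},
  {"dx":-0.03,"dy":0,"dz":0,"wx":0,"wy":0,"wz":0,"gripper":-0.5},
  {"dx":-0.06,"dy":0,"dz":0,"wx":0,"wy":0,"wz":0,"gripper":-0.5},
  {"dx":-0.1,"dy":0,"dz":0,"wx":0,"wy":0,"wz":0,"gripper":-0.5},
])

```text
clock: 24.6
position: [623.5, 51.8, 163.3]
ee_rot: [-0.003, 0.708, 0.002, 0.706]
contact_force: [-0.1, 0.6, -0.2]
gripper_width: 64.0
```

```bash
python3 look.py w16; python3 go.py 450,0,280,0.4
```

```text
t 24.65 pos [628.3  52.4 172.9] F [2.2 0.2 6.1] w 63.9
psi 0.53 tilt [0.78 0.05] j6 -1.9
[450.0, 0.0, 280.0, 0.4] [-0.1096 -0.0506 -0.1773] [ 0.13  0.78 -0.04]
```

View pics/w16.png

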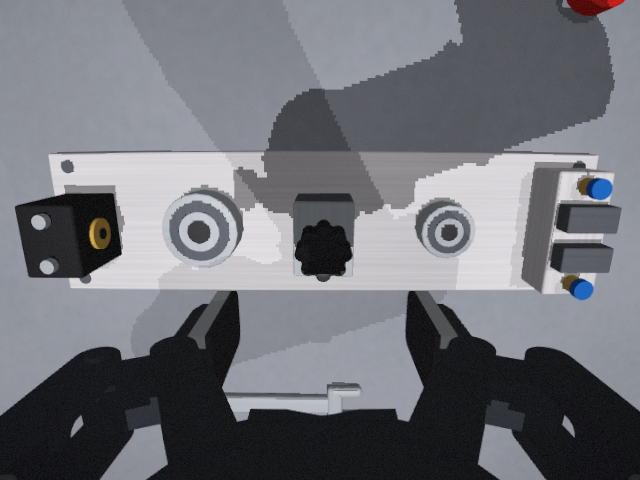

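Request:
arm_command([
  {"dx":-0.04,"dy":0,"dz":0,"wx":0,"wy":0.4,"wz":0,"gripper":-0.5},
  {"dx":-0.08,"dy":-0.01,"dz":-0.02,"wx":0,"wy":0.8,"wz":0,"gripper":-0.5},
  {"dx":-0.1,"dy":-0.02,"dz":-0.06,"wx":0,"wy":0.8,"wz":0,"gripper":-0.5},
  {"dx":-0.11,"dy":-0.035,"dz":-0.1,"wx":0,"wy":0.8,"wz":0,"gripper":-0.5},
  {"dx":-0.11,"dy":-0.05,"dz":-0.145,"wx":0,"wy":0.8,"wz":0,"gripper":-0.5},
  {"dx":-0.11,"dy":-0.05,"dz":-0.18,"wx":0,"wy":0.8,"wz":0,"gripper":-0.5},
  {"dx":-0.11,"dy":-0.05,"dz":-0.18,"wx":0,"wy":0.8,"wz":0,"gripper":-0.5},
  {"dx":-0.11,"dy":-0.05,"dz":-0.18,"wx":0,"wy":0.8,"wz":0,"gripper":-0.5},
])

```text
clock: 25.45
position: [447.3, 0.5, 281.7]
ee_rot: [-0.003, 0.706, 0.004, 0.708]
contact_force: [0.6, -0.0, 0.5]
gripper_width: 64.1
```

```bash
python3 - <<'E'
import pickle; from ov import *
from bench import arm,get_image
D=np.deg2rad
s=arm.read_state();print(s["position"],s["clock"])
d={n:get_image(n) for n in("top","scene")}
pickle.dump((s,d),open("d1.pkl","wb"))
g=d["top"]
def pr(k,r): x,v=r; print(k,np.round(x[:2],1),np.round(np.rad2deg(x[2:]),2),round(v,1))
pr("plate",fit(g,lambda p:boxpts(*p,110,420,12),[623.9,52.4,0],[8,8,D(3)]))
L=g["img"].mean(2)
im=g["img"][:,:,::-1]
A=cv2.resize(im[170:250,175:395],None,fx=3.6,fy=3.6,interpolation=cv2.INTER_CUBIC)
off=(175,170)
for x,y,r,c in ((624.5,-37.6,28,(0,0,255)),(623.3,142.4,20,(0,0,255))):
    cv2.polylines(A,[((proj(g,circ(x,y,r,34)[0])+.5-off)*3.6).astype(int).reshape(-1,1,2)],True,c,1)
draw(A,g,623.9,52.4,.4,50,40,12,58,None,(0,255,0),3.6,off)
cv2.imwrite("pics/t1.png",A); cv2.imwrite("pics/s1.png",d["scene"]["img"][:,:,::-1])
cv2.imwrite("pics/t1f.png",im)
for n,(x,y) in dict(L=(624.5,-37.6),S=(623.3,142.4)).items():
    u,v=proj(g,[x,y,35])[0].round().astype(int); w=L[v-5:v+6,u-5:u+6]; wt=np.clip(90-w,0,None); yy,xx=np.mgrid[v-5:v+6,u-5:u+6]
    print(n,unproj(g,[(xx*wt).sum()/wt.sum(),(yy*wt).sum()/wt.sum()],35)[0])
E
```

```text
[447.25636349   0.52079516 281.67267353] 25.45
plate [623.8  52.5] [0.38] 22.7
L [624.25941274 -37.07684236  35.        ]
S [622.3323284  142.22536045  35.        ]
```

View pics/t1.png

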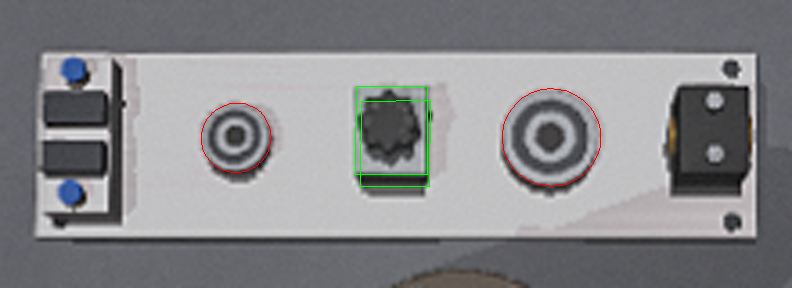

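View pics/s1.png

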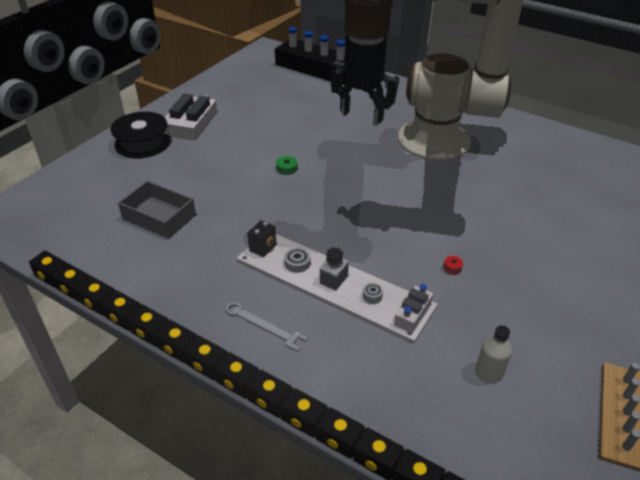

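View pics/t1f.png

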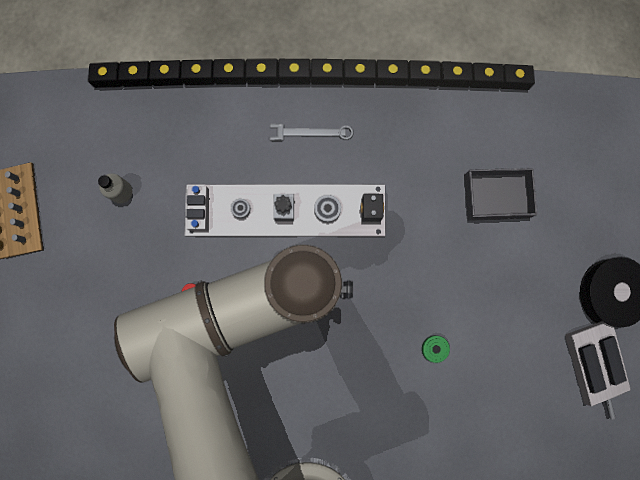

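```bash
python3 - <<'E'
import pickle; from ov import *
s,g=pickle.load(open("w16.pkl","rb"))
A=cv2.resize(g["img"][180:290,270:375,::-1],None,fx=4,fy=4); A=cv2.convertScaleAbs(A,alpha=1.4)
d=pickle.load(open("d1.pkl","rb"))[1]["scene"]
B=cv2.resize(d["img"][240:300,300:370,::-1],None,fx=5,fy=5); B=cv2.convertScaleAbs(B,alpha=1.3)
out=np.zeros((440,780,3),np.uint8);out[:440,:420]=A;out[:300,430:780]=B
cv2.imwrite("pics/cc.png",out)
E
```

```text
(no output)
```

View pics/cc.png

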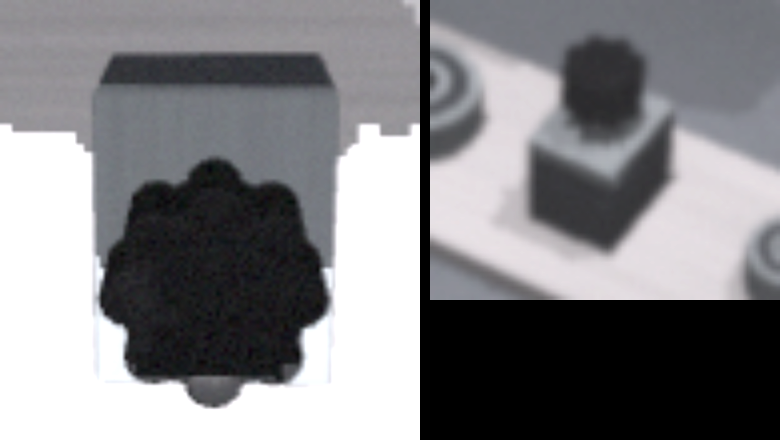

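The cap sits flush and square on the block: the edges line up in the wrist crop (95-335, 85) and in the scene crop. The arm is clear, so I hand in.

```bash
python3 -c "
from bench import arm
print(arm.job_done()); print(arm.read_state()['clock'])"
```

```text
the job is handed in; nothing more can be done
None
the job is handed in; nothing more can be done
```

The wire line is laid out as asked and the job is handed in, at about 25.5 s of the 104 s allowed. I placed the guide block first, then the large roller, the small roller and the cap, using the steel rollers and leaving the red and green look-alikes alone.

In plate coordinates, y runs along the wire line with the tower at -180 and the clamp at +180. The last checks showed:

| Part | Target y (mm) | Offset from target | Camera |
|---|---|---|---|
| Guide block | 0 | under about 1 mm off the plate centre, groove within about 0.2° of the line | wrist |
| Large roller | -90 | about 0.5 mm | wrist and top |
| Small roller | +90 | about 1 mm | wrist and top |
| Cap | on the block | edges flush and square by eye | wrist and scene |

- **Where the cameras disagreed:** the two cameras put the small roller's sideways position about 2 mm apart, at x = 624.1 mm from the wrist camera and 622.3 mm from the top camera. The target was 623.3 mm and the calibration is good to about 2 mm, so I left it.
- **Unreliable fits:** my automatic edge fits failed on the block in the first top view and on the large roller after I set it down. For those I used overlays and the roller's centre mark instead.
- **Bystanders:** the oil bottle, wrench and parts bin look unmoved in the final pictures.
- **Forces:** readings at the ends of moves stayed under about 8 N.

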